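# Put the bell covers away in the crank-out cabinet

### The arm

A 7-joint arm with a two-finger parallel gripper is mounted at the origin on a cart in front of the work surface, level with it; the furniture and walls round the work are solid. World frame = base frame: x ahead of the robot, y to its left, z up, the work surface at z = 0. Lengths are in m, angles in degrees, forces in N, time in s.
With the tool pointing down it reaches from about 0.425 to 0.875 m from the base axis. Payload 4.7 kg.
Tool frame: the origin (TCP) lies on the mounting face of the last link; the fingertips stand 182 mm ahead of it and the grasp point (between the pads) lies 164 mm ahead of it; z points along the fingers, x is the direction in which the jaws open and shut, and the axes are right-handed (so a half turn about z gives the same grasp; the last joint's range is limited). The gripper opens to 87 mm and grips with 3 to 60 N. Pads are 19 mm wide; open, the fingers measure 117 mm over their backs; the gripper's body (75 mm by 190 mm) begins 51 mm behind the grasp point.
Start: joints at [69.334, 18.392, -4.016, 83.108, 1.295, 78.541, -3.26], TCP at [0.238, -0.605, 0.405] pointing down, gripper open.
Joint ranges: [-163.93, 163.93], [-17.29, 119.83], [-79.2, 71.16], [3.27, 140.29], [-89.18, 269.18], [5.43, 117.66], [-154.24, 154.24]. Speed limits (degrees/s): [147.25, 147.25, 180, 180, 180, 180, 180].

### API

Orientations are given as [roll, pitch, yaw] about the fixed x, y, z axes, in that order (R = Rz(yaw) Ry(pitch) Rx(roll)).
In Python, from cell import status, cams, env, outline_of, landmark_of gives the robot as it stands. The module is installed in compiled form; this text tells all that it offers.
- The arm moves only by the tool jog_arm, never from a script. Its argument "rows" is a list of rows, each a list of 7 numbers: the closure, from 0 (fully open) to 1 (shut), then the shift along the tool's x, y, z in m, then the turn, a rotation vector about the tool's x, y, z in degrees. A call has 1 to 12 rows; each row shifts and turns the commanded pose from where the row before left it, along the tool's axes as they then stand; what a row does not reach is not made up. A row lasts 1/12 s, in which the tool goes at most 41.7 mm and 7.16 degrees, less where a joint would pass 70% of its speed; a pose out of reach is approached as far as the arm can. A call with a gripper value outside its range is refused whole. The fingers move at their own pace and stop on an object; "grip_force" is the grip in N (left out, the last holds). Time passes only in rows, so rows that do not move let the fingers close. It gives the time, the measured TCP pose, the force and the opening at its end, in the units of the state.
- status.get_obs(): the state, without advancing time (a new reading comes with each control period).
- cams.read_camera(name): name is "scene" or "top" or "wrist"; returns (picture, depth): 420x560x3 uint8, red, green, blue; 420x560 float32, m along the optical axis (not along the pixel's ray), 0 where there is no reading.
- cams.camera_params(name): a dict with "vfov" (degrees; the focal length in pixels is half the picture's height over the tangent of half this angle, whatever the lens; pixels are square), "cx", "cy" (the principal point, pixels), "eye" and "attitude" of the camera in the world. Camera axes: x right, y up, looking along -z (the intrinsics and any distortion apply to the point x, -y, -z); pixel columns grow to the right and rows downward; lengths in m; the calibration is good to about 2 mm. A picture is of the moment at which its call begins: read the wrist's pose just before it. camera_params takes no time and is no camera call; for the wrist camera it gives the pose at the moment of the call.
- env.sign_off(): hands the job in, once; it reports no verdict.
Trained networks look in the newest picture that a camera, given by its name, has taken for a name from the list of things; names that differ only in an ending like _2 or _b are one class to them, and where a whole thing is asked for, a point or a joint stands for the part that bears it (a point fixed in the world has none). Each returns a list of dicts, best first, with "conf" (0 to 1); they miss things now and then, are a little off and sometimes report something else, mostly with a low value. They report only what shows in the picture. A call takes as long as a camera call. They do not tell look-alikes from the thing itself.
- outline_of(camera, name): "pixels" (420x560 bool, what is visible of it) and "box" ([left, top, right, bottom] in pixels, round what is visible of it).
- landmark_of(camera, name): "position" ([row, column] in pixels: a listed point, or the origin of a listed thing).
The state is a dict: "time_s": time; "qpos": joint angles; "joint_velocities": joint speeds; "effort": joint torques, N m; "tool_pos": TCP position; "tool_rot": TCP orientation; "force": force on the tool from outside, world axes, zero at the start; "wrist_torque": the same for the moment, N m; "grip_width": finger opening in m.
Only numpy, scipy, OpenCV 4.12 (cv2) and the standard library are available. Lean on these libraries where they do the work, as an engineer would, in place of code of your own. Each camera call takes 0.05 s, during which the arm holds its last target. There are 200 camera calls.

### The job

Put the bell covers away: swing the folded crank handle fully out, crank the cabinet's tray all the way out, and nest all the covers there are in the middle of the tray, smallest first and each larger one over it, all standing upright and flat on the tray. Then crank the tray with the nest all the way back in and fold the handle down flat again, leaving the other things on the bench where they are.

Things in the scene. Friction and masses are not known exactly. Their poses are not given: they have to be found in the camera images.
- cabinet: Grey fixed cabinet, housing 194 x 210 x 198 mm high, open at its front (own -x, to the robot). Origin on the bench under the housing's middle; x to the rear, y to the left, z up. Front edge 97 mm before the origin; a base plate with rails, 200 mm wide, 18 mm high, runs to 310 mm before it. A gearbox (64 mm square, 82 mm high) with the crank stands 195 mm before and 215 mm left of the origin.
- tray_floor (a point): Middle of the top of the tray's floor. The aluminium tray is 170 x 180 mm, floor 28 mm above the bench, with a lip 8 mm high and 4 mm thick all round; it slides along the cabinet's x. Axes as the cabinet's.
- tray (a joint): Travel of the tray out of the cabinet in m: 0 fully in (its middle is under the roof), 0.214 fully out, wholly before the housing. It is geared to the crank, 0.0225 m per rad, and cannot well be pulled by hand.
- crank (a joint): Angle of the crank in rad about its vertical axis: 0 is the stop with the tray fully in, 9.5 (about one and a half turns) the stop with the tray fully out. It grows counter-clockwise seen from above; at 0 the crank arm points from the hub along the cabinet's +x. It stays where it is left and needs about 1 to 2 N at the handle.
- crank_hub (a point): Point on the crank's vertical axis at the mid height of its arm (88 mm above the bench). The arm is a steel bar 14 mm wide, 10 mm thick; the handle's hinge is 70 mm out from the axis and 18 mm above this point. Its x axis points along the arm, z is up.
- handle (a joint): Angle of the folding handle in rad: 0 folded, lying flat over the arm and pointing back to the hub; 1.571 swung out, standing upright at the outer end of the arm, against a stop. Its hinge axis is horizontal, across the arm. It stays where it is left (friction about 0.04 N m).
- handle_grip (a point): Point on the centre line of the folding handle, 48 mm from its hinge. The grip is a black sleeve 20 mm in diameter that reaches from 14 to 70 mm from the hinge and spins freely about its own length. Folded, it lies over the narrower arm, so fingers can straddle both. Its axes turn with the handle: -x points from the hinge to the handle's end.
- cover_1: The smallest of the four sizes of white bell cover (a plain round cup standing mouth down, wall and top 3 mm) with a black upright knob, 18 mm in diameter and 21 mm high, on its top centre. 60 mm across outside at the rim and 54 mm across outside at the top, 54 mm inside at the rim, 30 mm high without the knob. Origin at the centre of its rim, on what it stands on; z up. It may be absent.
- cover_2: The second smallest of the four sizes of white bell cover (a plain round cup standing mouth down, wall and top 3 mm) with a black upright knob, 18 mm in diameter and 21 mm high, on its top centre. 84 mm across outside at the rim and 78 mm across outside at the top, 78 mm inside at the rim, 58 mm high without the knob. Origin at the centre of its rim, on what it stands on; z up. It may be absent.
- cover_3: The second largest of the four sizes of white bell cover (a plain round cup standing mouth down, wall and top 3 mm) with a black upright knob, 18 mm in diameter and 21 mm high, on its top centre. 108 mm across outside at the rim and 102 mm across outside at the top, 102 mm inside at the rim, 86 mm high without the knob. Origin at the centre of its rim, on what it stands on; z up. It may be absent.
- cover_4: The largest of the four sizes of white bell cover (a plain round cup standing mouth down, wall and top 3 mm) with a black upright knob, 18 mm in diameter and 21 mm high, on its top centre. 132 mm across outside at the rim and 126 mm across outside at the top, 126 mm inside at the rim, 114 mm high without the knob. Origin at the centre of its rim, on what it stands on; z up. It may be absent.
- bottle: Lab bottle with a blue cap, 70 mm across, 138 mm high; a bystander. Origin at the centre of its underside.
- timer: White bench timer, 60 x 64 x 20 mm; a bystander. Origin at the centre of its underside.
- petri: Petri dish, 90 mm across, 15 mm high; a bystander. Origin at the centre of its underside.
- tip_box: Clear box of pipette tips with a blue catch, 94 x 124 x 69 mm; a bystander. Origin at the centre of its underside.
- tape: Roll of dark tape lying flat among the covers, 55 mm across, 19 mm high; a bystander. Origin at the centre of its underside.
There are look-alikes about, which are no part of the job. What is shaped like the cover_2 but brown or orange is not meant.

How it is judged (in metres and radians):
On the way, in this order (a step that is already met when the one before it is completed fails the run):
1. The crank handle is swung out upright while the tray is still in (value of joint handle above 1.35 rad and value of joint crank below 1.2 rad), for 0.2 s.
2. The tray is cranked all the way out with the handle swung out (value of joint crank above 9.2 rad and value of joint handle above 1.2 rad), for 0.2 s.
3. All covers present are nested on the tray while it is out (value of joint crank above 8.8 rad and horizontal distance between each of cover_1, cover_2, cover_3, cover_4 and tray_floor below 0.045 m and z of cover_1 in the frame of tray_floor between -0.005 and 0.006 m and angle between each of cover_1, cover_2, cover_3, cover_4's own z axis and vertical below 0.08 rad and z of cover_2 in the frame of tray_floor between -0.005 and 0.006 m and z of cover_3 in the frame of tray_floor between -0.005 and 0.006 m and z of cover_4 in the frame of tray_floor between -0.005 and 0.006 m and horizontal distance between cover_1 and cover_2 below 0.045 m and horizontal distance between each of cover_1, cover_2 and cover_3 below 0.045 m and horizontal distance between each of cover_1, cover_2, cover_3 and cover_4 below 0.045 m), for 0.3 s.
4. The tray with the nest is cranked all the way in, the handle still swung out (value of joint crank below 0.3 rad and value of joint handle above 1.2 rad and horizontal distance between each of cover_1, cover_2, cover_3, cover_4 and tray_floor below 0.045 m and z of cover_1 in the frame of tray_floor between -0.005 and 0.006 m and angle between each of cover_1, cover_2, cover_3, cover_4's own z axis and vertical below 0.08 rad and z of cover_2 in the frame of tray_floor between -0.005 and 0.006 m and z of cover_3 in the frame of tray_floor between -0.005 and 0.006 m and z of cover_4 in the frame of tray_floor between -0.005 and 0.006 m and horizontal distance between cover_1 and cover_2 below 0.045 m and horizontal distance between each of cover_1, cover_2 and cover_3 below 0.045 m and horizontal distance between each of cover_1, cover_2, cover_3 and cover_4 below 0.045 m), for 0.2 s.
5. The handle is folded down flat (value of joint handle below 0.2 rad and value of joint crank below 0.4 rad), for 0.2 s.
At the end, for the whole second after the job is handed in: The crank is within 0.4 rad of its inner stop (tray within 12 mm of fully in), the handle is folded to within 0.2 rad of flat, and every cover present stands at rest on the tray floor (within 6 mm), upright within 0.08 rad, its axis within 45 mm of the tray's middle and of every other cover's axis (all of step 5 and value of joint tray below 0.012 m and horizontal distance between each of cover_1, cover_2, cover_3, cover_4 and tray_floor below 0.045 m and z of cover_1 in the frame of tray_floor between -0.005 and 0.006 m and angle between each of cover_1, cover_2, cover_3, cover_4's own z axis and vertical below 0.08 rad and z of cover_2 in the frame of tray_floor between -0.005 and 0.006 m and z of cover_3 in the frame of tray_floor between -0.005 and 0.006 m and z of cover_4 in the frame of tray_floor between -0.005 and 0.006 m and horizontal distance between cover_1 and cover_2 below 0.045 m and horizontal distance between each of cover_1, cover_2 and cover_3 below 0.045 m and horizontal distance between each of cover_1, cover_2, cover_3 and cover_4 below 0.045 m and linear speed of each of cover_1, cover_2, cover_3, cover_4 below 0.03 m/s); the robot touches nothing.
It fails at once if A bystander (bottle, timer, petri dish, tip box) is moved more than 40 mm (distance of any of bottle, timer, petri, tip_box from where it was at the start of the episode above 0.04 m).
Of cover_1, cover_2, cover_3, cover_4 only 2 to 4 are there at a start; the rules pass over those that are not, and their reading is None.
At some moment in a run one of cover_1, cover_2, cover_3, cover_4 may be knocked a few centimetres aside while the robot is not near it.
It also fails if it takes over 210 s, if anything falls off the work surface, if the arm or the gripper's body presses on something with over 40 N, if the wrist force passes 120 N, or if a joint passes its speed limit or range.

## Working session

There is one attempt and no reset: what is moved stays moved. The work goes in short steps, Python scripts to look and compute and a tool call to move; the robot and the scene stay as the last step left them, time stands still between calls to the robot, and variables do not carry over. Pictures are saved under pics/ and viewed, about 12 in all and at most 16, crops included, and the job is handed in when it is done.

Besides the shell and the picture viewer there is one more tool, called after "Emit:" as name(argument=value, ...) on one line, values as JSON. jog_arm: Moves the arm, as the interface text tells. Its arguments: {"type":"object","properties":{"rows":{"type":"array"},"grip_force":{"type":"number"}},"required":["rows"]}

```bash
mkdir -p pics; ls
cat > h.py <<'E'
import numpy as np, cv2
from scipy.spatial.transform import Rotation as R
from cell import status, cams, env, outline_of, landmark_of
def cam(n):
    p=cams.camera_params(n); im,d=cams.read_camera(n); return im,d,p
def att(p):
    a=np.array(p['attitude'],float)
    return a if a.shape==(3,3) else R.from_euler('xyz',a,degrees=True).as_matrix()
def cloud(d,p):
    f=d.shape[0]/2/np.tan(np.radians(p['vfov'])/2)
    v,u=np.mgrid[:d.shape[0],:d.shape[1]]
    x=(u-p['cx'])/f*d; y=(v-p['cy'])/f*d
    return np.stack([x,-y,-d],-1)@att(p).T+np.array(p['eye'])
def save(im,n): cv2.imwrite('pics/'+n,cv2.cvtColor(im,cv2.COLOR_RGB2BGR))
E
python3 - <<'E'
from h import *
o=status.get_obs(); print(o)
ims=[]
for n in ['scene','top','wrist']:
    im,d,p=cam(n); print(n,p); save(im,n+'0.png'); np.savez(n+'0',im=im,d=d)
    ims.append(im)
E
```

```text
pics
{'time_s': 0.0, 'qpos': array([69.33643678, 18.43989031, -4.01475343, 83.17666739,  1.29357932,
       78.54096713, -3.25852231]), 'joint_velocities': array([ 0.09266436,  0.11184897,  0.14953305, -0.04046064,  0.02184693,
        0.09697855,  0.10154021]), 'effort': array([ 5.74469232e-04, -4.91284740e+01, -4.03621383e-01, -3.12527883e+01,
       -6.39656698e-02,  4.37753170e-02,  1.75606178e-04]), 'tool_pos': array([ 0.23781234, -0.6047045 ,  0.40363618]), 'tool_rot': array([ 1.79995292e+02,  1.12360790e-01, -6.85261969e+01]), 'force': array([-0.54761256, -0.57497043, -0.48275889]), 'wrist_torque': array([ 0.00150784, -0.02905368,  0.00436719]), 'grip_width': 0.08698309812786174}
scene {'vfov': 50.34094210192237, 'cx': 282.0478021340243, 'cy': 206.81294342946015, 'eye': array([-0.37694883, -0.48209635,  1.07510736]), 'attitude': array([ 47.82150306,  -0.73078405, -58.36473457])}
top {'vfov': 49.26547082114472, 'cx': 275.9226062725737, 'cy': 205.76443896927256, 'eye': array([0.24082437, 0.06081453, 1.45174979]), 'attitude': array([ 13.31871086,  -0.3269464 , -88.99736165])}
wrist {'vfov': 66.49528748332033, 'cx': 274.54563823428975, 'cy': 208.0339710832853, 'eye': array([ 0.31696013, -0.57347266,  0.38285222]), 'attitude': array([-1.77226745e+01,  4.56885957e-02, -6.85130402e+01])}
```

View pics/top0.png

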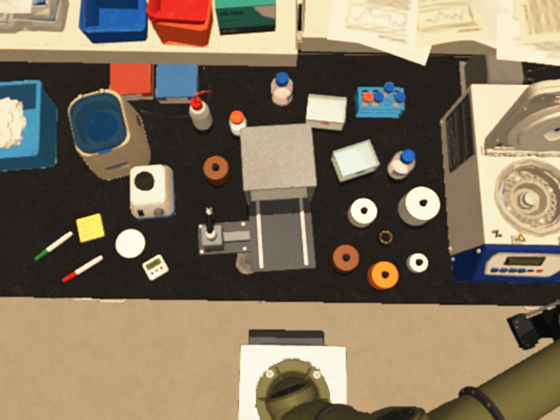

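View pics/scene0.png

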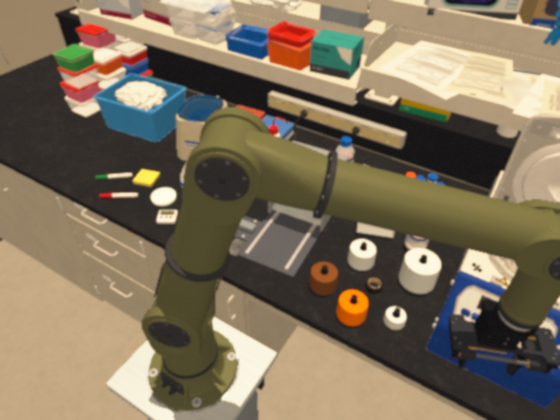

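Run:
```python
from h import *
for n in ['top','scene']:
    im,d,p=cam(n); P=cloud(d,p)
    print(n,{k:p[k] for k in p if k not in('vfov','eye','attitude','cx','cy')})
    for t in ['cover_1','bottle','timer','petri','tip_box','tape','cabinet','handle']:
        for r in outline_of(n,t):
            if r['conf']<.3: continue
            q=P[r['pixels']&(d>0)]
            if len(q)<10: continue
            top=q[q[:,2]>np.percentile(q[:,2],97)-.01]
            print(n,t,round(r['conf'],2),r['box'],'zmax',np.percentile(q[:,2],99).round(3),'lo',np.percentile(q,2,0).round(3),'hi',np.percentile(q,98,0).round(3),'topmean',top.mean(0).round(3),im[r['pixels']].mean(0).astype(int))
    for t in ['crank_hub','handle_grip','tray_floor','cabinet']:
        for r in landmark_of(n,t)[:2]:
            v,u=np.round(r['position']).astype(int); print(n,t,round(r['conf'],2),v,u,P[v,u].round(3))
```

```text
top {}
top cover_1 0.93 [347.2, 197.5, 375.1, 227.9] zmax 0.081 lo [ 0.521 -0.248  0.008] hi [ 0.597 -0.173  0.08 ] topmean [ 0.561 -0.213  0.079] [216 209 186]
top cover_1 0.9 [332.3, 241.3, 358.4, 271.9] zmax 0.082 lo [ 0.375 -0.188  0.016] hi [ 0.447 -0.115  0.081] topmean [ 0.414 -0.154  0.08 ] [156  89  49]
top cover_1 0.88 [365.7, 261.8, 395.2, 287.6] zmax 0.082 lo [ 0.326 -0.305  0.014] hi [ 0.398 -0.231  0.082] topmean [ 0.365 -0.271  0.08 ] [224 138  43]
top cover_1 0.81 [400.4, 183.6, 436.5, 228.1] zmax 0.108 lo [ 0.53  -0.434  0.014] hi [ 0.626 -0.337  0.105] topmean [ 0.581 -0.389  0.09 ] [214 206 182]
top cover_1 0.8 [205.0, 155.2, 229.7, 185.8] zmax 0.082 lo [0.653 0.217 0.005] hi [0.728 0.292 0.079] topmean [0.691 0.254 0.077] [142  79  42]
top cover_1 0.6 [406.6, 251.5, 426.1, 271.0] zmax 0.055 lo [ 0.379 -0.41   0.003] hi [ 0.433 -0.356  0.054] topmean [ 0.406 -0.384  0.051] [205 196 170]
top bottle 0.62 [143.1, 252.8, 170.6, 281.0] zmax 0.027 lo [0.346 0.4   0.003] hi [0.415 0.466 0.026] topmean [0.378 0.433 0.02 ] [214 201 164]
top bottle 0.57 [384.3, 146.5, 414.5,
[... 3365 characters left out ...]
-0.315  0.001] hi [ 0.508 -0.266  0.022] topmean [ 0.483 -0.29   0.018] [88 67 47]
scene tape 0.47 [400.7, 248.0, 442.9, 293.5] zmax 0.106 lo [ 0.527 -0.442  0.001] hi [ 0.622 -0.344  0.101] topmean [ 0.576 -0.392  0.087] [200 189 165]
scene cabinet 0.59 [237.0, 141.5, 348.5, 278.2] zmax 0.201 lo [ 0.376 -0.061  0.001] hi [0.769 0.181 0.198] topmean [ 0.628 -0.009  0.282] [119 111 101]
scene cabinet 0.53 [406.1, 231.0, 431.2, 248.0] zmax 0.072 lo [ 0.678 -0.373  0.01 ] hi [ 0.705 -0.309  0.071] topmean [ 0.685 -0.344  0.066] [162 141 123]
scene tray_floor 0.64 200 305 [ 0.041 -0.268  0.665]
scene tray_floor 0.18 285 372 [ 0.491 -0.283 -0.004]
scene cabinet 0.75 205 305 [ 0.041 -0.269  0.655]
```

Top view: white covers sit at about (362,212), (419,206) and (418,262). By height and width these are cover_2, cover_3 and cover_1, and no cover_4 shows. The brown and orange ones are look-alikes. The cabinet is at (278,176) and the crank with its folded handle at (208,230). In the scene view the arm hides the cabinet. Next I fit the cabinet pose.

Run:
```python
from h import *
im,d,p=cam('top'); P=cloud(d,p)
m=(d>0)&(abs(P[...,2]-.2)<.012)&(P[...,0]>.5)&(P[...,0]<.85)&(abs(P[...,1]-.06)<.2)
q=P[m]; print('roof z',np.median(q[:,2]))
r=cv2.minAreaRect(q[:,:2].astype(np.float32)); print(r)
for lo,hi in [(.095,.13),(.075,.092)]:
    m=(d>0)&(P[...,2]>lo)&(P[...,2]<hi)&(P[...,0]>.35)&(P[...,0]<.58)&(P[...,1]>.17)&(P[...,1]<.33)
    q=P[m]; print(lo,len(q),np.median(q,0).round(3),cv2.minAreaRect(q[:,:2].astype(np.float32)))
o=status.get_obs(); print(o['time_s'],o['tool_pos'],o['tool_rot'])
save(cv2.resize(im[190:290,180:330],(750,500),interpolation=cv2.INTER_CUBIC),'crank.png')
```

```text
roof z 0.19951299157991342
((0.6859537363052368, 0.05839166045188904), (0.1950872540473938, 0.21006150543689728), 4.871364593505859)
0.095 200 [0.495 0.257 0.113] ((0.5047138333320618, 0.2565879821777344), (0.08733430504798889, 0.027382396161556244), 2.1011159420013428)
0.075 43 [0.464 0.248 0.077] ((0.4902457296848297, 0.25828689336776733), (0.0905686691403389, 0.05499236285686493), 10.517312049865723)
1.5 [ 0.2379499  -0.60489898  0.4048092 ] [ 1.79999901e+02 -8.32798871e-03 -6.85245337e+01]
```

View pics/crank.png

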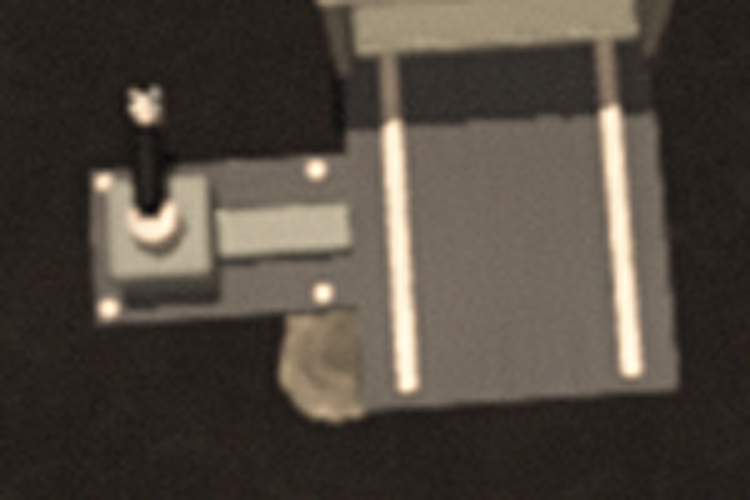

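```bash
cat >> h.py <<'E'
def rows(target,yaw=None,step=.035):
    """print the tool-frame shift (total, n rows, per row) to world points one after the other; tool down"""
    o=status.get_obs(); p=np.array(o['tool_pos']); rt=R.from_euler('xyz',o['tool_rot'],degrees=True)
    print('t',o['time_s'],'pos',p.round(4),'rot',np.round(o['tool_rot'],2),'F',np.round(o['force'],1),'w',round(o['grip_width'],4))
    rg=R.from_euler('xyz',[180,0,o['tool_rot'][2] if yaw is None else yaw],degrees=True)
    print('turn first',((rt.inv()*rg).as_rotvec(degrees=True)).round(2))
    for t in target:
        d=rg.inv().apply(np.array(t)-p); n=int(np.ceil(np.linalg.norm(d)/step)); print(t,n,'x',(d/max(n,1)).round(4)); p=np.array(t)
YC=4.87; C=np.array([.686,.058]); c,s=np.cos(np.radians(YC)),np.sin(np.radians(YC))
def cab(x,y): return C+np.array([c*x-s*y,s*x+c*y])
E
python3 - <<'E'
from h import *
print(cab(-.195,.215),cab(-.125,.215),cab(-.214,0))
g=cab(-.195+.016,.215); print(g)
rows([(.55,-.25,.43),(*g,.43),(*g,.274)],yaw=-85.13)
d=np.load('top0.npz')['d']; P=cloud(d,cams.camera_params('top')); print(P[258:268:4,240:254:4].round(3).reshape(-1,3))
E
```

```text
[0.4734515  0.25566926] [0.54319879 0.26161192] [0.47277256 0.03983242]
[0.48939374 0.25702758]
t 1.5 pos [ 0.2379 -0.6049  0.4048] rot [ 1.800e+02 -1.000e-02 -6.852e+01] F [ 0.2  0.4 -0.4] w 0.087
turn first [-0.000e+00 -1.000e-02  1.661e+01]
(0.55, -0.25, 0.43) 14 x [-0.0234 -0.0244 -0.0018]
(np.float64(0.48939373714911577), np.float64(0.2570275795155259), 0.43) 15 x [-0.034   0.0012  0.    ]
(np.float64(0.48939373714911577), np.float64(0.2570275795155259), 0.274) 5 x [ 0.     -0.      0.0312]
[[ 0.411  0.169  0.009]
 [ 0.413  0.157 -0.001]
 [ 0.413  0.144 -0.   ]
 [ 0.412  0.131  0.007]
 [ 0.4    0.169 -0.003]
 [ 0.399  0.156  0.007]
 [ 0.4    0.144  0.003]
 [ 0.399  0.13   0.012]
 [ 0.386  0.168  0.007]
 [ 0.387  0.156  0.003]
 [ 0.387  0.143  0.002]
 [ 0.387  0.13   0.008]]
```

Blob is flat on the bench. Moving out.

Emit:
jog_arm(rows=[[0.3,0,0,0,0,0,5.54],[0.3,0,0,0,0,0,5.54],[0.3,0,0,0,0,0,5.53],[0.3,-0.0234,-0.0244,-0.0018,0,0,0],[0.3,-0.0234,-0.0244,-0.0018,0,0,0],[0.3,-0.0234,-0.0244,-0.0018,0,0,0],[0.3,-0.0234,-0.0244,-0.0018,0,0,0],[0.3,-0.0234,-0.0244,-0.0018,0,0,0],[0.3,-0.0234,-0.0244,-0.0018,0,0,0],[0.3,-0.0234,-0.0244,-0.0018,0,0,0],[0.3,-0.0234,-0.0244,-0.0018,0,0,0],[0.3,-0.0234,-0.0244,-0.0018,0,0,0]], grip_force=6)

```text
time_s: 2.5
tool_pos: [0.4397, -0.375, 0.4213]
tool_rot: [-180.0, -0.0, -85.1]
force: [0.4, -0.8, 0.5]
grip_width: 0.0608
```

Emit:
jog_arm(rows=[[0.3,-0.0234,-0.0244,-0.0018,0,0,0],[0.3,-0.0234,-0.0244,-0.0018,0,0,0],[0.3,-0.0234,-0.0244,-0.0018,0,0,0],[0.3,-0.0234,-0.0244,-0.0018,0,0,0],[0.3,-0.0234,-0.0244,-0.0018,0,0,0],[0.3,-0.034,0.0012,0,0,0,0],[0.3,-0.034,0.0012,0,0,0,0],[0.3,-0.034,0.0012,0,0,0,0],[0.3,-0.034,0.0012,0,0,0,0],[0.3,-0.034,0.0012,0,0,0,0],[0.3,-0.034,0.0012,0,0,0,0],[0.3,-0.034,0.0012,0,0,0,0]])

```text
time_s: 3.5
tool_pos: [0.5214, -0.0114, 0.4302]
tool_rot: [-180.0, -0.0, -85.1]
force: [1.1, -0.5, -0.1]
grip_width: 0.0606
```

Emit:
jog_arm(rows=[[0.3,-0.034,0.0012,0,0,0,0],[0.3,-0.034,0.0012,0,0,0,0],[0.3,-0.034,0.0012,0,0,0,0],[0.3,-0.034,0.0012,0,0,0,0],[0.3,-0.034,0.0012,0,0,0,0],[0.3,-0.034,0.0012,0,0,0,0],[0.3,-0.034,0.0012,0,0,0,0],[0.3,-0.034,0.0012,0,0,0,0],[0.3,0,0,0,0,0,0],[0.3,0,0,0,0,0,0]])

```text
time_s: 4.33
tool_pos: [0.4883, 0.2595, 0.43]
tool_rot: [180.0, 0.0, -84.8]
force: [0.7, -0.1, 0.4]
grip_width: 0.0606
```

Run:
```python
from h import *
g=cab(-.195+.016,.215); rows([(*g,.34),(*g,.274)],yaw=-85.13)
im,d,p=cam('wrist'); P=cloud(d,p); save(im,'w1.png')
for t in ['handle']:
    for r in outline_of('wrist',t):
        q=P[r['pixels']&(d>0)]; q=q[q[:,2]>.09]
        print(t,round(r['conf'],2),r['box'],np.percentile(q,2,0).round(3),np.percentile(q,98,0).round(3),cv2.minAreaRect(q[:,:2].astype(np.float32)))
for t in ['crank_hub','handle_grip']:
    for r in landmark_of('wrist',t)[:2]:
        v,u=np.round(r['position']).astype(int); print(t,round(r['conf'],2),v,u,P[v,u].round(4))
```

```text
t 4.3333 pos [0.4883 0.2595 0.43  ] rot [ 1.7999e+02  4.0000e-02 -8.4840e+01] F [ 0.7 -0.1  0.4] w 0.0606
turn first [0.01 0.04 0.29]
(np.float64(0.48939373714911577), np.float64(0.2570275795155259), 0.34) 3 x [ 0.0009 -0.0003  0.03  ]
(np.float64(0.48939373714911577), np.float64(0.2570275795155259), 0.274) 2 x [ 0.    -0.     0.033]
handle 0.63 [266.9, 137.0, 288.8, 211.3] [0.478 0.248 0.107] [0.545 0.268 0.118] ((0.5109718441963196, 0.25857794284820557), (0.07188653945922852, 0.019248999655246735), 5.8649187088012695)
crank_hub 0.76 201 278 [0.4875 0.2565 0.1177]
handle_grip 0.7 188 279 [0.5    0.2567 0.1168]
```

View pics/w1.png

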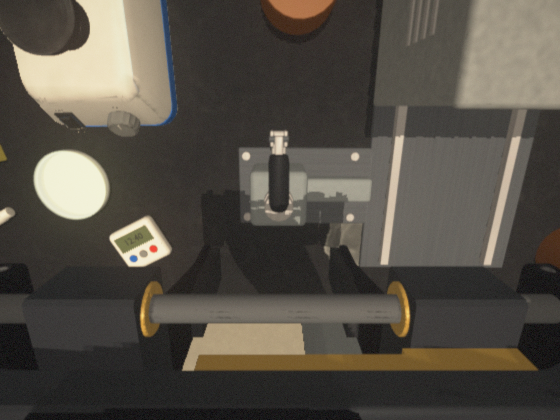

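The wrist view shows the folded handle at (278,180), matching the cabinet fit to about 1 mm. I go down and pinch it.

Emit:
jog_arm(rows=[[0.3,0.0009,-0.0003,0.03,0,0,0.3],[0.3,0.0009,-0.0003,0.03,0,0,0],[0.3,0.0007,-0.0003,0.03,0,0,0],[0.3,0,0,0.034,0,0,0],[0.3,0,0,0.034,0,0,0],[0.3,0,0,0,0,0,0],[0.9,0,0,0,0,0,0],[0.9,0,0,0,0,0,0],[0.9,0,0,0,0,0,0],[0.9,0,0,0,0,0,0],[0.9,0,0,0,0,0,0],[0.9,0,0,0,0,0,0]], grip_force=6)

```text
time_s: 5.53
tool_pos: [0.4907, 0.2549, 0.2731]
tool_rot: [-179.9, 0.0, -85.4]
force: [0.4, 0.4, -0.1]
grip_width: 0.0289
```

Run:
```python
from h import *
g=cab(-.179,.215); rows([(*g,.272)],yaw=-85.13)
th=np.radians(np.arange(0,91,7.5)); dx=np.diff(-.054*np.cos(th)); dz=np.diff(.054*np.sin(th))
print(np.c_[-dx,-dz].round(4).tolist())
```

```text
t 5.5333 pos [0.4907 0.2549 0.2731] rot [-1.7989e+02  1.0000e-02 -8.5440e+01] F [ 0.4  0.4 -0.1] w 0.0289
turn first [-0.11  0.01 -0.31]
(np.float64(0.48939373714911577), np.float64(0.2570275795155259), 0.272) 1 x [-0.0022  0.0012  0.0011]
[[-0.0005, -0.007], [-0.0014, -0.0069], [-0.0023, -0.0067], [-0.0031, -0.0063], [-0.0039, -0.0059], [-0.0047, -0.0053], [-0.0053, -0.0047], [-0.0059, -0.0039], [-0.0063, -0.0031], [-0.0067, -0.0023], [-0.0069, -0.0014], [-0.007, -0.0005]]
```

Emit:
jog_arm(rows=[[0.9,-0.002,0.001,0.001,0,0,-0.3],[0.9,0,0,0,0,0,0],[0.9,0,0,0,0,0,0],[0.9,0,0,0,0,0,0],[0.9,0,0,0,0,0,0]])

```text
time_s: 5.95
tool_pos: [0.4903, 0.2565, 0.2721]
tool_rot: [-179.8, -0.0, -85.2]
force: [1.7, -1.1, 6.0]
grip_width: 0.0235
```

Emit:
jog_arm(rows=[[0.9,0,0,-0.003,0,0,0],[0.9,0,0,0,0,0,0],[0.9,0,0,0,0,0,0],[0.9,0,0,0,0,0,0]])

```text
time_s: 6.28
tool_pos: [0.4903, 0.2563, 0.2738]
tool_rot: [-179.8, 0.0, -85.2]
force: [5.2, 0.2, -3.5]
grip_width: 0.023
```

Emit:
jog_arm(rows=[[0.9,0,-0.0005,-0.007,0,0,0],[0.9,0,-0.0014,-0.0069,0,0,0],[0.9,0,0,0,0,0,0]])

```text
time_s: 6.53
tool_pos: [0.4912, 0.2568, 0.2884]
tool_rot: [180.0, -0.0, -85.1]
force: [1.5, -0.3, -0.7]
grip_width: 0.0195
```

Run:
```python
from h import *
g=cab(-.179,.215); rows([(*g,.272)],yaw=-85.13)
im,d,p=cam('wrist'); save(im[120:420],'w2.png')
```

```text
t 6.5333 pos [0.4912 0.2568 0.2884] rot [ 1.7998e+02 -2.0000e-02 -8.5130e+01] F [ 1.5 -0.3 -0.7] w 0.0195
turn first [ 0.02 -0.02  0.  ]
(np.float64(0.48939373714911577), np.float64(0.2570275795155259), 0.272) 1 x [-0.0003  0.0018  0.0164]
```

View pics/w2.png

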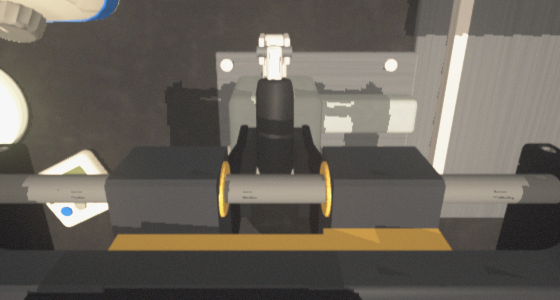

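The wrist view shows the sleeve between the pads at (275,130), width 19.5 mm. I follow the rest of the arc.

Emit:
jog_arm(rows=[[0.9,0,-0.0023,-0.0067,0,0,0],[0.9,0,-0.0031,-0.0063,0,0,0],[0.9,0,-0.0039,-0.0059,0,0,0],[0.9,0,-0.0047,-0.0053,0,0,0],[0.9,0,-0.0053,-0.0047,0,0,0],[0.9,0,-0.0059,-0.0039,0,0,0],[0.9,0,-0.0063,-0.0031,0,0,0],[0.9,0,0,0,0,0,0]])

```text
time_s: 7.25
tool_pos: [0.5244, 0.2596, 0.3252]
tool_rot: [-179.8, 0.1, -85.2]
force: [-3.5, -1.1, 6.7]
grip_width: 0.0199
```

Emit:
jog_arm(rows=[[0.9,0,-0.0067,-0.0023,0,0,0],[0.9,0,-0.0069,-0.0014,0,0,0],[0.9,0,-0.007,-0.0005,0,0,0],[0.9,0,-0.002,0,0,0,0],[0.9,0,0,0,0,0,0],[0.9,0,0,0,0,0,0]])

```text
time_s: 7.75
tool_pos: [0.5464, 0.2616, 0.3286]
tool_rot: [-179.8, 0.1, -85.2]
force: [-0.5, 0.1, 4.0]
grip_width: 0.0195
```

Run:
```python
from h import *
g=cab(-.125,.215); rows([(*g,.324)],yaw=-85.13)
im,d,p=cam('wrist'); a=im[0:300]; 
im,d,p=cam('top'); save(np.vstack([a,cv2.resize(im[180:280,160:330],(560,300))[:300]]),'w3.png'); P=cloud(d,p)
m=(d>0)&(P[...,2]>.1)&(P[...,2]<.2)&(P[...,0]>.35)&(P[...,0]<.62)&(P[...,1]>.17)&(P[...,1]<.33)
print(m.sum())
```

```text
t 7.75 pos [0.5464 0.2616 0.3286] rot [-1.7981e+02  7.0000e-02 -8.5160e+01] F [-0.5  0.1  4. ] w 0.0195
turn first [-0.19  0.07 -0.03]
(np.float64(0.5431987908747681), np.float64(0.261611921734391), 0.324) 1 x [-0.0003  0.0032  0.0046]
8
```

View pics/w3.png

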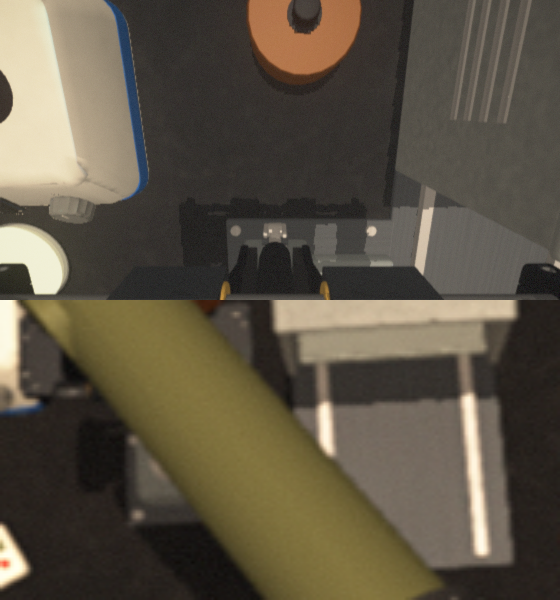

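Emit:
jog_arm(rows=[[0.9,0,-0.004,0.002,0,0,0],[0.9,0,0,0,0,0,0],[0.9,0,0,0,0,0,0],[0.9,0,0,0,0,0,0]])

```text
time_s: 8.18
tool_pos: [0.5498, 0.2619, 0.3268]
tool_rot: [-179.8, 0.0, -85.1]
force: [0.1, 0.5, 6.0]
grip_width: 0.0192
```

Run:
```python
from h import *
rows([])
im,d,p=cam('wrist'); P=cloud(d,p); 
for r in outline_of('wrist','handle'):
    m=r['pixels']&(d>0); q=P[m]; print(round(r['conf'],2),r['box'],np.percentile(q,[2,50,98],0).round(3).tolist())
v=np.arange(230,296,6); print(np.c_[v,P[v,272].round(3)])
```

```text
t 8.1833 pos [0.5498 0.2619 0.3268] rot [-1.7984e+02  4.0000e-02 -8.5150e+01] F [0.1 0.5 6. ] w 0.0192
turn first [-0.16  0.04 -0.  ]
0.84 [255.4, 242.5, 294.9, 327.8] [[0.543, 0.253, 0.107], [0.549, 0.262, 0.148], [0.552, 0.271, 0.169]]
[[2.30e+02 5.49e-01 2.64e-01 8.90e-02]
 [2.36e+02 5.46e-01 2.64e-01 9.30e-02]
 [2.42e+02 5.48e-01 2.64e-01 1.08e-01]
 [2.48e+02 5.51e-01 2.64e-01 1.24e-01]
 [2.54e+02 5.52e-01 2.64e-01 1.33e-01]
 [2.60e+02 5.51e-01 2.64e-01 1.40e-01]
 [2.66e+02 5.51e-01 2.64e-01 1.46e-01]
 [2.72e+02 5.50e-01 2.64e-01 1.53e-01]
 [2.78e+02 5.50e-01 2.64e-01 1.58e-01]
 [2.84e+02 5.49e-01 2.63e-01 1.63e-01]
 [2.90e+02 5.49e-01 2.63e-01 1.68e-01]]
```

Emit:
jog_arm(rows=[[0.6,0,0,0,0,0,0],[0.6,0,0,0,0,0,0],[0.6,0,0.0035,0,0,0,0],[0.6,0,0.0035,0,0,0,0],[0.6,0,0,0,0,0,0],[0.95,0,0,0,0,0,0],[0.95,0,0,0,0,0,0],[0.95,0,0,0,0,0,0],[0.95,0,0,0,0,0,0],[0.95,0,0,0,0,0,0]], grip_force=15)

```text
time_s: 9.12
tool_pos: [0.5421, 0.2611, 0.3259]
tool_rot: [-180.0, -0.0, -85.1]
force: [-0.1, -0.1, -0.5]
grip_width: 0.0192
```

Run:
```python
from h import *
rows([])
# circle in tool frame: yaw diff: tool x=-cab y, tool y=-cab x. steps of 20 deg
a=np.radians(np.arange(0,545,20)); x=.07*np.cos(a); y=.07*np.sin(a)
for i,(u,v) in enumerate(np.c_[-np.diff(y),-np.diff(x)].round(4)): print(i,u,v)
```

```text
t 9.1167 pos [0.5421 0.2611 0.3259] rot [-180.     -0.    -85.13] F [-0.1 -0.1 -0.5] w 0.0192
turn first [-0. -0.  0.]
0 -0.0239 0.0042
1 -0.0211 0.0122
2 -0.0156 0.0186
3 -0.0083 0.0228
4 -0.0 0.0243
5 0.0083 0.0228
6 0.0156 0.0186
7 0.0211 0.0122
8 0.0239 0.0042
9 0.0239 -0.0042
10 0.0211 -0.0122
11 0.0156 -0.0186
12 0.0083 -0.0228
13 -0.0 -0.0243
14 -0.0083 -0.0228
15 -0.0156 -0.0186
16 -0.0211 -0.0122
17 -0.0239 -0.0042
18 -0.0239 0.0042
19 -0.0211 0.0122
20 -0.0156 0.0186
21 -0.0083 0.0228
22 -0.0 0.0243
23 0.0083 0.0228
24 0.0156 0.0186
25 0.0211 0.0122
26 0.0239 0.0042
```

Emit:
jog_arm(rows=[[0.95,-0.0239,0.0042,0,0,0,0],[0.95,-0.0211,0.0122,0,0,0,0],[0.95,-0.0156,0.0186,0,0,0,0],[0.95,-0.0083,0.0228,0,0,0,0]])

```text
time_s: 9.45
tool_pos: [0.479, 0.3255, 0.3259]
tool_rot: [-179.9, -0.0, -85.1]
force: [0.7, -4.9, 3.2]
grip_width: 0.0196
```

Emit:
jog_arm(rows=[[0.95,0,0.0243,0,0,0,0],[0.95,0.0083,0.0228,0,0,0,0],[0.95,0.0156,0.0186,0,0,0,0],[0.95,0.0211,0.0122,0,0,0,0],[0.95,0.0239,0.0042,0,0,0,0],[0.95,0.0239,-0.0042,0,0,0,0],[0.95,0.0211,-0.0122,0,0,0,0],[0.95,0.0156,-0.0186,0,0,0,0],[0.95,0.0083,-0.0228,0,0,0,0]])

```text
time_s: 10.2
tool_pos: [0.4659, 0.185, 0.326]
tool_rot: [-180.0, 0.0, -85.2]
force: [-1.2, 6.3, 0.0]
grip_width: 0.0194
```

Emit:
jog_arm(rows=[[0.95,0,-0.0243,0,0,0,0],[0.95,-0.0083,-0.0228,0,0,0,0],[0.95,-0.0156,-0.0186,0,0,0,0],[0.95,-0.0211,-0.0122,0,0,0,0],[0.95,-0.0239,-0.0042,0,0,0,0]])

```text
time_s: 10.62
tool_pos: [0.5448, 0.2596, 0.326]
tool_rot: [-180.0, -0.1, -85.4]
force: [-1.0, -2.7, 2.5]
grip_width: 0.0197
```

Emit:
jog_arm(rows=[[0.95,-0.0239,0.0042,0,0,0,0],[0.95,-0.0211,0.0122,0,0,0,0],[0.95,-0.0156,0.0186,0,0,0,0],[0.95,-0.0083,0.0228,0,0,0,0],[0.95,0,0.0243,0,0,0,0],[0.95,0.0083,0.0228,0,0,0,0],[0.95,0.0156,0.0186,0,0,0,0],[0.95,0.0211,0.0122,0,0,0,0],[0.95,0.0239,0.0042,0,0,0,0],[0.95,0.006,-0.001,0,0,0,0],[0.95,0,0,0,0,0,0],[0.95,0,0,0,0,0,0]])

```text
time_s: 11.62
tool_pos: [0.405, 0.2433, 0.3263]
tool_rot: [-179.8, 0.1, -85.2]
force: [4.7, 1.9, -3.7]
grip_width: 0.0192
```

Run:
```python
from h import *
o=status.get_obs(); p=o['tool_pos'][:2]-cab(-.195,.215); a=np.array([[c,s],[-s,c]])@p; print(a,np.degrees(np.arctan2(a[1],a[0])))
rows([])
im,d,p=cam('scene'); im2,d2,p2=cam('top'); save(np.vstack([im[130:330,200:480].repeat(2,0).repeat(2,1)[:300], cv2.resize(im2[190:290,180:330],(560,300))]),'s2.png')
```

```text
[-0.06924444 -0.00653156] -174.61145787327126
t 11.6167 pos [0.405  0.2433 0.3263] rot [-1.7976e+02  8.0000e-02 -8.5190e+01] F [ 4.7  1.9 -3.7] w 0.0192
turn first [-0.24  0.08 -0.  ]
```

View pics/s2.png

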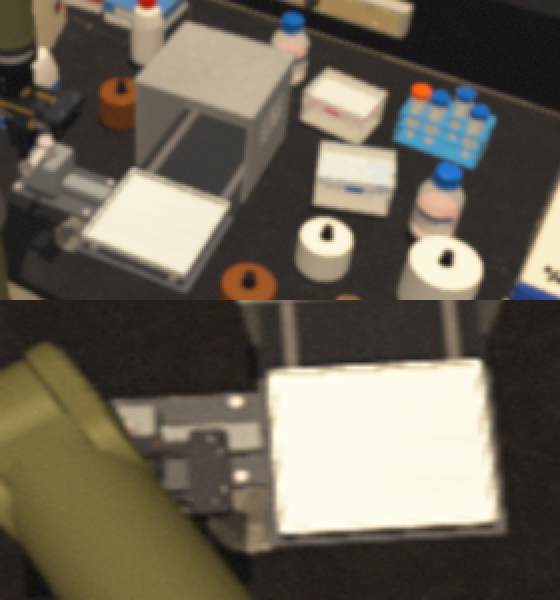

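Picture: the tray (white floor) is fully out in both views. I let go and retreat up, then move toward cover_1.

Emit:
jog_arm(rows=[[0.5,0,0,0,0,0,0],[0.5,0,0,0,0,0,0],[0.5,0,0,0,0,0,0],[0.5,0,0,0,0,0,0],[0.5,0,0,-0.02,0,0,0],[0.5,0,0,-0.03,0,0,0],[0.5,0,0,-0.03,0,0,0],[0.5,0,0,-0.03,0,0,0],[0.5,0,0,0,0,0,0]])

```text
time_s: 12.47
tool_pos: [0.4051, 0.2446, 0.4417]
tool_rot: [-179.5, 0.1, -85.1]
force: [0.4, 1.4, 1.0]
grip_width: 0.0435
```

Run:
```python
from h import *
rows([(.52,.1,.43),(.5,-.15,.43),(.43,-.385,.43)],yaw=-85.13)
im,d,p=cam('top'); P=cloud(d,p)
m=(d>0)&(abs(P[...,2]-.03)<.006)&(abs(P[...,0]-.473)<.11)&(abs(P[...,1]-.04)<.12)&(im.min(-1)>170)
q=P[m]; print('tray',m.sum(),np.median(q,0),cv2.minAreaRect(q[:,:2].astype(np.float32)))
m=(d>0)&(P[...,2]>.12)&(P[...,2]<.2)&(abs(P[...,0]-.405)<.06)&(abs(P[...,1]-.243)<.06)
print('handle?',m.sum(), P[m].mean(0) if m.any() else '')
for n in ['top','scene']:
    if n=='scene': im,d,p=cam(n); P=cloud(d,p)
    for r in outline_of(n,'cover_1'):
        q=P[r['pixels']&(d>0)]
        if r['conf']<.3 or im[r['pixels']].mean(0)[2]<130: continue
        h=np.percentile(q[:,2],99); k=q[q[:,2]>h-.012]; print(n,round(r['conf'],2),h.round(3),'knob',np.median(k,0).round(4))
```

```text
t 12.4667 pos [0.4051 0.2446 0.4417] rot [-1.7949e+02  1.4000e-01 -8.5120e+01] F [0.4 1.4 1. ] w 0.0435
turn first [-0.51  0.14  0.01]
(0.52, 0.1, 0.43) 6 x [ 0.0256 -0.017   0.002 ]
(0.5, -0.15, 0.43) 8 x [0.0309 0.0051 0.    ]
(0.43, -0.385, 0.43) 8 x [0.0285 0.0112 0.    ]
tray 2746 [0.47245467 0.04012336 0.02971525] ((0.47314876317977905, 0.03936505317687988), (0.16975606977939606, 0.17950597405433655), 4.8744025230407715)
handle? 0 
top 0.95 0.109 knob [ 0.5816 -0.3878  0.1076]
top 0.9 0.083 knob [ 0.5603 -0.2123  0.0818]
top 0.7 0.054 knob [ 0.4068 -0.3845  0.052 ]
scene 0.98 0.079 knob [ 0.5573 -0.2149  0.0776]
scene 0.97 0.106 knob [ 0.5771 -0.3913  0.1045]
scene 0.71 0.055 knob [ 0.4033 -0.3856  0.0502]
```

Emit:
jog_arm(rows=[[0.5,0.0256,-0.017,0.002,0,0,0],[0.5,0.0256,-0.017,0.002,0,0,0],[0.5,0.0256,-0.017,0.002,0,0,0],[0.5,0.0256,-0.017,0.002,0,0,0],[0.5,0.0256,-0.017,0.002,0,0,0],[0.5,0.0256,-0.017,0.002,0,0,0],[0.5,0.031,0.005,0,0,0,0],[0.5,0.031,0.005,0,0,0,0],[0.5,0.031,0.005,0,0,0,0],[0.5,0.031,0.005,0,0,0,0],[0.5,0.031,0.005,0,0,0,0],[0.5,0.031,0.005,0,0,0,0]])

```text
time_s: 13.67
tool_pos: [0.5039, -0.0903, 0.4221]
tool_rot: [179.8, 0.1, -85.1]
force: [1.0, -1.0, -0.2]
grip_width: 0.0434
```

Emit:
jog_arm(rows=[[0.5,0.031,0.005,0,0,0,0],[0.5,0.031,0.005,0,0,0,0],[0.5,0.0285,0.0112,0,0,0,0],[0.5,0.0285,0.0112,0,0,0,0],[0.5,0.0285,0.0112,0,0,0,0],[0.5,0.0285,0.0112,0,0,0,0],[0.5,0.0285,0.0112,0,0,0,0],[0.5,0.0285,0.0112,0.01,0,0,0],[0.5,0.0285,0.0112,0.02,0,0,0],[0.5,0.0285,0.0112,0.02,0,0,0],[0.5,0,0,0.02,0,0,0],[0.5,0,0,0,0,0,0]])

```text
time_s: 14.67
tool_pos: [0.4272, -0.3871, 0.3473]
tool_rot: [179.5, 0.5, -85.4]
force: [0.2, 1.7, -1.3]
grip_width: 0.0432
```

```bash
cat >> h.py <<'E'
def knobs(n):
    """white covers seen by camera n: height, knob centre (blob of points above the cover's top)"""
    im,d,p=cam(n); P=cloud(d,p)
    for r in outline_of(n,'cover_1'):
        q=P[r['pixels']&(d>0)]
        if r['conf']<.3 or len(q)<50: continue
        h=np.percentile(q[:,2],99); k=q[q[:,2]>h-.008]
        print(n,round(r['conf'],2),im[r['pixels']].mean(0).astype(int),'h',h.round(3),'knob',((k[:,:2].min(0)+k[:,:2].max(0))/2).round(4),'med',np.median(k,0).round(4),'ext',np.ptp(k[:,:2],0).round(3))
E
python3 - <<'E'
from h import *
rows([(.405,-.385,.3),(.405,-.385,.216)],yaw=-85.13)
knobs('wrist')
E
```

```text
t 14.6667 pos [ 0.4272 -0.3871  0.3473] rot [179.51   0.45 -85.37] F [ 0.2  1.7 -1.3] w 0.0432
turn first [ 0.49  0.45 -0.24]
(0.405, -0.385, 0.3) 2 x [-0.002   0.011   0.0237]
(0.405, -0.385, 0.216) 3 x [ 0.    -0.     0.028]
wrist 0.97 [145 137 117] h 0.051 knob [ 0.4069 -0.3859] med [ 0.4078 -0.3861  0.0502] ext [0.017 0.017]
wrist 0.97 [95 57 33] h 0.077 knob [ 0.4144 -0.161 ] med [ 0.4155 -0.1631  0.0748] ext [0.017 0.01 ]
wrist 0.92 [220 216 194] h 0.087 knob [ 0.5549 -0.3911] med [ 0.5586 -0.3927  0.0852] ext [0.051 0.104]
wrist 0.73 [182  92  19] h 0.078 knob [ 0.4142 -0.3109] med [ 0.3708 -0.2747  0.0768] ext [0.097 0.092]
wrist 0.59 [167 159 135] h 0.079 knob [ 0.5592 -0.2149] med [ 0.5592 -0.2175  0.0776] ext [0.014 0.019]
```

Emit:
jog_arm(rows=[[0.5,-0.0015,0.0103,0,0,0,0],[0.5,-0.0014,0.0103,0,0,0,0],[0.5,0,0,0.03,0,0,0],[0.5,0,0,0.03,0,0,0],[0.5,0,0,0.03,0,0,0],[0.5,0,0,0.02,0,0,0],[0.5,0,0,0.01,0,0,0],[0.5,0,0,0,0,0,0],[0.5,0,0,0,0,0,0]])

```text
time_s: 15.52
tool_pos: [0.4095, -0.3852, 0.2352]
tool_rot: [-179.9, -0.1, -85.1]
force: [0.7, -0.3, 0.8]
grip_width: 0.0431
```

Run:
```python
from h import *
rows([(.4065,-.386,.216)],yaw=-85.13)
```

```text
t 15.5167 pos [ 0.4095 -0.3852  0.2352] rot [-1.7995e+02 -7.0000e-02 -8.5110e+01] F [ 0.7 -0.3  0.8] w 0.0431
turn first [-0.05 -0.07  0.02]
(0.4065, -0.386, 0.216) 1 x [0.0005 0.003  0.0192]
```

Emit:
jog_arm(rows=[[0.5,0.0003,0.0025,0.01,0,0,0],[0.5,0,0,0.008,0,0,0],[0.5,0,0,0,0,0,0],[1,0,0,0,0,0,0],[1,0,0,0,0,0,0],[1,0,0,0,0,0,0],[1,0,0,0,0,0,0],[1,0,0,0,0,0,0],[1,0,0,0,0,0,0],[1,0,0,0,0,0,0]], grip_force=15)

```text
time_s: 16.35
tool_pos: [0.407, -0.3858, 0.2162]
tool_rot: [-180.0, -0.0, -85.1]
force: [0.4, -0.2, 0.9]
grip_width: 0.0171
```

Emit:
jog_arm(rows=[[1,0,0,-0.01,0,0,0],[1,0,0,-0.02,0,0,0],[1,0,0,-0.03,0,0,0],[1,0,0,-0.03,0,0,0],[1,0,0,-0.03,0,0,0],[1,0,0,-0.03,0,0,0],[1,0,0,-0.03,0,0,0],[1,0,0,0,0,0,0],[1,0,0,0,0,0,0]])

```text
time_s: 17.1
tool_pos: [0.4071, -0.3858, 0.3988]
tool_rot: [-179.8, -0.2, -85.1]
force: [-0.1, -1.1, -0.9]
grip_width: 0.0174
```

Run:
```python
from h import *
rows([(.49,-.2,.397),(.473,.0395,.397),(.473,.0395,.247)],yaw=-85.13)
```

```text
t 17.1 pos [ 0.4071 -0.3858  0.3988] rot [-179.81   -0.21  -85.13] F [-0.1 -1.1 -0.9] w 0.0174
turn first [-0.19 -0.21 -0.  ]
(0.49, -0.2, 0.397) 6 x [-0.0297 -0.0164  0.0003]
(0.473, 0.0395, 0.397) 7 x [-0.0343 -0.0005 -0.    ]
(0.473, 0.0395, 0.247) 5 x [ 0.   -0.    0.03]
```

Emit:
jog_arm(rows=[[1,-0.0297,-0.0164,0,0,0,0],[1,-0.0297,-0.0164,0,0,0,0],[1,-0.0297,-0.0164,0,0,0,0],[1,-0.0297,-0.0164,0,0,0,0],[1,-0.0297,-0.0164,0,0,0,0],[1,-0.0297,-0.0164,0,0,0,0],[1,-0.0343,-0.0005,0,0,0,0],[1,-0.0343,-0.0005,0,0,0,0],[1,-0.0343,-0.0005,0,0,0,0],[1,-0.0343,-0.0005,0,0,0,0],[1,-0.0343,-0.0005,0,0,0,0],[1,-0.0343,-0.0005,0,0,0,0]])

```text
time_s: 18.1
tool_pos: [0.4742, 0.0071, 0.3946]
tool_rot: [179.8, 0.0, -85.1]
force: [0.1, 0.5, -1.6]
grip_width: 0.0172
```

Emit:
jog_arm(rows=[[1,-0.0343,-0.0005,0,0,0,0],[1,0,0,0.03,0,0,0],[1,0,0,0.03,0,0,0],[1,0,0,0.03,0,0,0],[1,0,0,0.03,0,0,0],[1,0,0,0.02,0,0,0],[1,0,0,0,0,0,0],[1,0,0,0,0,0,0]])

```text
time_s: 18.77
tool_pos: [0.4719, 0.0397, 0.2545]
tool_rot: [179.7, 0.0, -85.1]
force: [-0.1, 0.3, -0.4]
grip_width: 0.0174
```

Run:
```python
from h import *
rows([(.473,.0395,.245)],yaw=-85.13)
```

```text
t 18.7667 pos [0.4719 0.0397 0.2545] rot [ 1.7975e+02  4.0000e-02 -8.5120e+01] F [-0.1  0.3 -0.4] w 0.0174
turn first [0.25 0.04 0.01]
(0.473, 0.0395, 0.245) 1 x [ 0.0003 -0.0011  0.0095]
```

Emit:
jog_arm(rows=[[1,0,-0.001,0.005,0,0,0],[1,0,0,0.004,0,0,0],[1,0,0,0,0,0,0],[1,0,0,0,0,0,0]])

```text
time_s: 19.1
tool_pos: [0.4742, 0.0398, 0.2475]
tool_rot: [-179.9, -0.0, -85.1]
force: [0.3, 0.3, -2.2]
grip_width: 0.0173
```

Emit:
jog_arm(rows=[[1,0,0,0.001,0,0,0],[0.5,0,0,0,0,0,0],[0.5,0,0,0,0,0,0],[0.5,0,0,0,0,0,0],[0.5,0,0,0,0,0,0],[0.5,0,0,-0.01,0,0,0],[0.5,0,0,-0.03,0,0,0],[0.5,0,0,-0.03,0,0,0],[0.5,0,0,-0.03,0,0,0],[0.5,0,0,-0.03,0,0,0],[0.5,0,0,-0.02,0,0,0]])

```text
time_s: 20.02
tool_pos: [0.4742, 0.0402, 0.3999]
tool_rot: [-179.8, -0.0, -85.1]
force: [0.4, -0.0, 0.6]
grip_width: 0.0436
```

Run:
```python
from h import *
rows([(.559,-.2145,.39),(.559,-.2145,.34)],yaw=-85.13)
knobs('wrist')
```

```text
t 20.0167 pos [0.4742 0.0402 0.3999] rot [-1.7975e+02 -4.0000e-02 -8.5110e+01] F [ 0.4 -0.   0.6] w 0.0436
turn first [-0.25 -0.04  0.02]
(0.559, -0.2145, 0.39) 8 x [ 0.0326 -0.0079  0.0012]
(0.559, -0.2145, 0.34) 2 x [ 0.    -0.     0.025]
wrist 0.95 [152  74  20] h 0.299 knob [ 0.5154 -0.0177] med [ 0.5174 -0.0105  0.3009] ext [0.006 0.016]
wrist 0.7 [188 180 157] h 0.079 knob [0.4737 0.0399] med [0.4746 0.04   0.0783] ext [0.017 0.017]
wrist 0.63 [103  63  37] h 0.078 knob [ 0.417  -0.1551] med [ 0.4189 -0.1546  0.0779] ext [0.013 0.018]
```

Emit:
jog_arm(rows=[[0.5,0.0326,-0.0079,0.001,0,0,0],[0.5,0.0326,-0.0079,0.001,0,0,0],[0.5,0.0326,-0.0079,0.001,0,0,0],[0.5,0.0326,-0.0079,0.001,0,0,0],[0.5,0.0326,-0.0079,0.001,0,0,0],[0.5,0.0326,-0.0079,0.001,0,0,0],[0.5,0.0326,-0.0079,0.001,0,0,0],[0.5,0.0326,-0.0079,0.003,0,0,0],[0.5,0,0,0.02,0,0,0],[0.5,0,0,0.02,0,0,0],[0.5,0,0,0,0,0,0],[0.5,0,0,0,0,0,0]])

```text
time_s: 21.12
tool_pos: [0.5584, -0.2143, 0.3445]
tool_rot: [179.8, 0.1, -85.1]
force: [-0.7, -0.7, 0.4]
grip_width: 0.0435
```

Run:
```python
from h import *
rows([(.559,-.2145,.244)],yaw=-85.13)
knobs('wrist')
```

```text
t 21.1167 pos [ 0.5584 -0.2143  0.3445] rot [ 1.7981e+02  1.1000e-01 -8.5110e+01] F [-0.7 -0.7  0.4] w 0.0435
turn first [0.19 0.11 0.02]
(0.559, -0.2145, 0.244) 3 x [ 0.0001 -0.0002  0.0335]
wrist 0.89 [80 51 32] h 0.248 knob [ 0.5827 -0.1987] med [ 0.5821 -0.1987  0.2567] ext [0.004 0.004]
wrist 0.75 [154 145 123] h 0.232 knob [ 0.5859 -0.132 ] med [ 0.5865 -0.1322  0.2327] ext [0.007 0.002]
wrist 0.74 [194 185 159] h 0.106 knob [ 0.5824 -0.3902] med [ 0.5832 -0.3876  0.106 ] ext [0.018 0.019]
wrist 0.65 [165  80  20] h 0.055 knob [ 0.4887 -0.257 ] med [ 0.4032 -0.2675  0.0514] ext [0.19  0.076]
wrist 0.57 [187 179 156] h 0.079 knob [ 0.5616 -0.2142] med [ 0.5628 -0.2143  0.0782] ext [0.017 0.017]
```

Emit:
jog_arm(rows=[[0.5,0,-0.0025,0.02,0,0,0],[0.5,0,0,0.03,0,0,0],[0.5,0,0,0.03,0,0,0],[0.5,0,0,0.015,0,0,0],[0.5,0,0,0.005,0,0,0],[0.5,0,0,0,0,0,0],[0.5,0,0,0,0,0,0]])

```text
time_s: 21.8
tool_pos: [0.5623, -0.2144, 0.2478]
tool_rot: [-179.9, -0.1, -85.1]
force: [-0.5, 0.2, 0.6]
grip_width: 0.0438
```

Emit:
jog_arm(rows=[[1,0,0,0,0,0,0],[1,0,0,0,0,0,0],[1,0,0,0,0,0,0],[1,0,0,0,0,0,0],[1,0,0,0,0,0,0],[1,0,0,0,0,0,0]])

```text
time_s: 22.3
tool_pos: [0.5616, -0.2145, 0.2464]
tool_rot: [-180.0, -0.0, -85.1]
force: [0.0, 0.3, 2.1]
grip_width: 0.0176
```

Emit:
jog_arm(rows=[[1,0,0,-0.01,0,0,0],[1,0,0,-0.02,0,0,0],[1,0,0,-0.03,0,0,0],[1,0,0,-0.03,0,0,0],[1,0,0,-0.03,0,0,0],[1,0,0,-0.03,0,0,0],[1,0,0,-0.02,0,0,0],[1,0,0,0,0,0,0],[1,0,0,0,0,0,0]])

```text
time_s: 23.05
tool_pos: [0.5616, -0.2144, 0.4174]
tool_rot: [-179.9, -0.1, -85.1]
force: [-0.3, 0.6, -2.1]
grip_width: 0.0175
```

Run:
```python
from h import *
rows([(.474,.040,.411),(.474,.040,.275)],yaw=-85.13)
knobs('top')
```

```text
t 23.05 pos [ 0.5616 -0.2144  0.4174] rot [-1.7987e+02 -7.0000e-02 -8.5130e+01] F [-0.3  0.6 -2.1] w 0.0175
turn first [-0.13 -0.07 -0.  ]
(0.474, 0.04, 0.411) 8 x [-0.0326  0.0082  0.0008]
(0.474, 0.04, 0.275) 4 x [ 0.    -0.     0.034]
top 0.88 [119  66  36] h 0.082 knob [ 0.4135 -0.1557] med [ 0.4143 -0.1548  0.08  ] ext [0.015 0.015]
top 0.84 [142  79  42] h 0.081 knob [0.6926 0.2542] med [0.693  0.2551 0.0801] ext [0.016 0.016]
top 0.69 [250 244 217] h 0.094 knob [ 0.5168 -0.3262] med [ 0.5722 -0.4223  0.0892] ext [0.192 0.224]
top 0.63 [222 216 193] h 0.084 knob [0.4739 0.0401] med [0.4745 0.0417 0.0806] ext [0.015 0.015]
top 0.6 [147 131 104] h 0.236 knob [ 0.5404 -0.205 ] med [ 0.5349 -0.2103  0.2309] ext [0.039 0.06 ]
```

Emit:
jog_arm(rows=[[1,-0.0326,0.0082,0,0,0,0],[1,-0.0326,0.0082,0,0,0,0],[1,-0.0326,0.0082,0,0,0,0],[1,-0.0326,0.0082,0,0,0,0],[1,-0.0326,0.0082,0,0,0,0],[1,-0.0326,0.0082,0,0,0,0],[1,-0.0326,0.0082,0,0,0,0],[1,-0.0326,0.0082,0,0,0,0],[1,0,0,0.02,0,0,0],[1,0,0,0.02,0,0,0],[1,0,0,0,0,0,0],[1,0,0,0,0,0,0]])

```text
time_s: 24.15
tool_pos: [0.4732, 0.0395, 0.374]
tool_rot: [179.7, 0.0, -85.1]
force: [1.2, -0.2, -0.7]
grip_width: 0.0173
```

Run:
```python
from h import *
rows([(.474,.040,.2745)],yaw=-85.13)
```

```text
t 24.15 pos [0.4732 0.0395 0.374 ] rot [ 1.7972e+02  3.0000e-02 -8.5150e+01] F [ 1.2 -0.2 -0.7] w 0.0173
turn first [ 0.28  0.03 -0.02]
(0.474, 0.04, 0.2745) 3 x [-0.0001 -0.0003  0.0332]
```

Emit:
jog_arm(rows=[[1,0,0,0.02,0,0,0],[1,0,0,0.02,0,0,0],[1,0,0,0.02,0,0,0],[1,0,0,0.02,0,0,0],[1,0,0,0.008,0,0,0],[1,0,0,0.005,0,0,0],[1,0,0,0.003,0,0,0],[1,0,0,0,0,0,0],[1,0,0,0,0,0,0]])

```text
time_s: 24.9
tool_pos: [0.4746, 0.0398, 0.2809]
tool_rot: [-179.9, -0.0, -85.1]
force: [0.2, -0.3, -1.0]
grip_width: 0.0171
```

Emit:
jog_arm(rows=[[1,0,0,0.004,0,0,0],[1,0,0,0,0,0,0],[1,0,0,0,0,0,0],[1,0,0,0,0,0,0]])

```text
time_s: 25.23
tool_pos: [0.4741, 0.0399, 0.2761]
tool_rot: [-180.0, -0.0, -85.1]
force: [-0.3, -1.3, -0.8]
grip_width: 0.0177
```

Emit:
jog_arm(rows=[[1,0,0,0.0015,0,0,0],[1,0,0,0,0,0,0],[0.5,0,0,0,0,0,0],[0.5,0,0,0,0,0,0],[0.5,0,0,0,0,0,0],[0.5,0,0,0,0,0,0],[0.5,0,0,-0.01,0,0,0],[0.5,0,0,-0.03,0,0,0],[0.5,0,0,-0.03,0,0,0],[0.5,0,0,-0.03,0,0,0],[0.5,0,0,-0.03,0,0,0],[0.5,0,0,0,0,0,0]])

```text
time_s: 26.23
tool_pos: [0.4755, 0.0405, 0.4115]
tool_rot: [-179.4, -0.1, -85.1]
force: [1.8, 1.0, 0.7]
grip_width: 0.0436
```

Run:
```python
from h import *
rows([(.56,-.2,.41),(.5815,-.3895,.37)],yaw=-85.13)
knobs('wrist'); knobs('scene')
```

```text
t 26.2333 pos [0.4755 0.0405 0.4115] rot [-1.7935e+02 -8.0000e-02 -8.5120e+01] F [1.8 1.  0.7] w 0.0436
turn first [-0.65 -0.08  0.01]
(0.56, -0.2, 0.41) 8 x [ 0.0309 -0.008   0.0002]
(0.5815, -0.3895, 0.37) 6 x [ 0.0318 -0.0009  0.0067]
wrist 0.94 [166  81  19] h 0.059 knob [ 0.4244 -0.134 ] med [ 0.3855 -0.2453  0.0569] ext [0.191 0.249]
wrist 0.82 [105  64  37] h 0.079 knob [ 0.4176 -0.1551] med [ 0.4187 -0.1528  0.0776] ext [0.011 0.018]
wrist 0.74 [193 185 162] h 0.107 knob [0.4741 0.0397] med [0.475  0.04   0.1061] ext [0.017 0.017]
wrist 0.52 [40 38 36] h 0.299 knob [0.5013 0.1219] med [0.5005 0.122  0.2992] ext [0.006 0.002]
scene 0.96 [219 112   1] h 0.081 knob [ 0.3629 -0.2741] med [ 0.3597 -0.2751  0.0787] ext [0.019 0.016]
scene 0.88 [185 172 146] h 0.108 knob [0.472  0.0401] med [0.47   0.0391 0.1064] ext [0.02  0.019]
scene 0.78 [104  57  27] h 0.301 knob [0.4329 0.0784] med [0.4328 0.0823 0.3009] ext [0.005 0.026]
scene 0.77 [200 189 165] h 0.105 knob [ 0.5791 -0.3906] med [ 0.5786 -0.3912  0.1048] ext [0.017 0.017]
scene 0.72 [119  66  31] h 0.08 knob [ 0.4129 -0.156 ] med [ 0.4107 -0.1566  0.079 ] ext [0.019 0.016]
```

Emit:
jog_arm(rows=[[0.5,0.0309,-0.008,0,0,0,0],[0.5,0.0309,-0.008,0,0,0,0],[0.5,0.0309,-0.008,0,0,0,0],[0.5,0.0309,-0.008,0,0,0,0],[0.5,0.0309,-0.008,0,0,0,0],[0.5,0.0309,-0.008,0,0,0,0],[0.5,0.0309,-0.008,0,0,0,0],[0.5,0.0309,-0.008,0,0,0,0]])

```text
time_s: 27.1
tool_pos: [0.5587, -0.2024, 0.4025]
tool_rot: [179.8, 0.1, -85.1]
force: [0.5, 0.8, 0.7]
grip_width: 0.0434
```

Emit:
jog_arm(rows=[[0.5,0.0318,-0.0009,0.006,0,0,0],[0.5,0.0318,-0.0009,0.006,0,0,0],[0.5,0.0318,-0.0009,0.006,0,0,0],[0.5,0.0318,-0.0009,0.006,0,0,0],[0.5,0.0318,-0.0009,0.006,0,0,0],[0.5,0.0318,-0.0009,0.006,0,0,0],[0.5,0,0,0,0,0,0],[0.5,0,0,0,0,0,0]])

```text
time_s: 27.77
tool_pos: [0.5789, -0.3931, 0.3649]
tool_rot: [179.7, 0.2, -85.4]
force: [0.6, 0.2, 0.6]
grip_width: 0.0434
```

Run:
```python
from h import *
rows([(.5815,-.3895,.2725)],yaw=-85.13)
knobs('wrist')
```

```text
t 27.7667 pos [ 0.5789 -0.3931  0.3649] rot [ 1.7973e+02  1.5000e-01 -8.5370e+01] F [0.6 0.2 0.6] w 0.0434
turn first [ 0.27  0.16 -0.24]
(0.5815, -0.3895, 0.2725) 3 x [-0.0011 -0.001   0.0308]
wrist 0.76 [100  61  37] h 0.065 knob [ 0.495  -0.2476] med [ 0.4077 -0.1665  0.0581] ext [0.236 0.178]
wrist 0.56 [202 195 172] h 0.107 knob [ 0.5826 -0.3907] med [ 0.5835 -0.3907  0.1061] ext [0.017 0.018]
```

Emit:
jog_arm(rows=[[0.5,-0.0015,-0.002,0.02,0,0,0],[0.5,0,0,0.02,0,0,0],[0.5,0,0,0.02,0,0,0],[0.5,0,0,0.01,0,0,0],[0.5,0,0,0,0,0,0],[0.5,0,0,0,0,0,0],[0.5,0,0,0,0,0,0]])

```text
time_s: 28.45
tool_pos: [0.5828, -0.3886, 0.3002]
tool_rot: [-179.9, -0.1, -85.1]
force: [0.5, 1.0, 0.2]
grip_width: 0.0435
```

Run:
```python
from h import *
rows([(.582,-.3907,.2735)],yaw=-85.13)
```

```text
t 28.45 pos [ 0.5828 -0.3886  0.3002] rot [-1.7989e+02 -8.0000e-02 -8.5090e+01] F [0.5 1.  0.2] w 0.0435
turn first [-0.11 -0.08  0.04]
(0.582, -0.3907, 0.2735) 1 x [0.002  0.001  0.0267]
```

Emit:
jog_arm(rows=[[0.5,0.0015,0.0007,0.01,0,0,0],[0.5,0,0,0.01,0,0,0],[0.5,0,0,0.006,0,0,0],[0.5,0,0,0,0,0,0],[0.5,0,0,0,0,0,0],[1,0,0,0,0,0,0],[1,0,0,0,0,0,0],[1,0,0,0,0,0,0],[1,0,0,0,0,0,0],[1,0,0,0,0,0,0],[1,0,0,0,0,0,0],[1,0,0,0,0,0,0]], grip_force=20)

```text
time_s: 29.45
tool_pos: [0.5816, -0.3908, 0.2727]
tool_rot: [-180.0, -0.0, -85.1]
force: [0.0, -0.5, 0.2]
grip_width: 0.0172
```

Emit:
jog_arm(rows=[[1,0,0,-0.01,0,0,0],[1,0,0,-0.02,0,0,0],[1,0,0,-0.03,0,0,0],[1,0,0,-0.03,0,0,0],[1,0,0,-0.03,0,0,0],[1,0,0,-0.03,0,0,0],[1,0,0,-0.02,0,0,0],[1,0,0,0,0,0,0],[1,0,0,0,0,0,0]])

```text
time_s: 30.2
tool_pos: [0.5817, -0.3904, 0.4443]
tool_rot: [-179.9, -0.1, -85.1]
force: [-0.0, -0.2, -1.3]
grip_width: 0.0174
```

Run:
```python
from h import *
rows([(.5,-.15,.44),(.474,.040,.44)],yaw=-85.13)
```

```text
t 30.2 pos [ 0.5817 -0.3904  0.4443] rot [-1.7986e+02 -1.1000e-01 -8.5130e+01] F [-0.  -0.2 -1.3] w 0.0174
turn first [-0.14 -0.11  0.  ]
(0.5, -0.15, 0.44) 8 x [-0.0308  0.0076  0.0005]
(0.474, 0.04, 0.44) 6 x [-0.0319  0.0016  0.    ]
```

Emit:
jog_arm(rows=[[1,-0.0308,0.0076,0,0,0,0],[1,-0.0308,0.0076,0,0,0,0],[1,-0.0308,0.0076,0,0,0,0],[1,-0.0308,0.0076,0,0,0,0],[1,-0.0308,0.0076,0,0,0,0],[1,-0.0308,0.0076,0,0,0,0],[1,-0.0308,0.0076,0,0,0,0],[1,-0.0308,0.0076,0,0,0,0]])

```text
time_s: 30.87
tool_pos: [0.4988, -0.1487, 0.4402]
tool_rot: [179.8, 0.1, -85.1]
force: [1.0, -0.5, -0.2]
grip_width: 0.0175
```

Emit:
jog_arm(rows=[[1,-0.0319,0.0016,0,0,0,0],[1,-0.0319,0.0016,0,0,0,0],[1,-0.0319,0.0016,0,0,0,0],[1,-0.0319,0.0016,0,0,0,0],[1,-0.0319,0.0016,0,0,0,0],[1,-0.0319,0.0016,0,0,0,0],[1,0,0,0,0,0,0],[1,0,0,0,0,0,0],[1,0,0,0,0,0,0]])

```text
time_s: 31.62
tool_pos: [0.474, 0.039, 0.4411]
tool_rot: [179.9, -0.0, -85.2]
force: [0.9, -0.2, -0.9]
grip_width: 0.0173
```

Run:
```python
from h import *
rows([(.474,.040,.301)],yaw=-85.13); knobs('scene')
```

```text
t 31.6167 pos [0.474  0.039  0.4411] rot [ 1.7986e+02 -4.0000e-02 -8.5150e+01] F [ 0.9 -0.2 -0.9] w 0.0173
turn first [ 0.14 -0.04 -0.02]
(0.474, 0.04, 0.301) 5 x [-0.0002 -0.      0.028 ]
scene 0.9 [118  66  32] h 0.079 knob [ 0.4134 -0.1565] med [ 0.4113 -0.1572  0.0774] ext [0.02  0.018]
scene 0.82 [117  67  35] h 0.25 knob [0.4535 0.0855] med [0.4485 0.0821 0.2522] ext [0.024 0.009]
scene 0.61 [217 111   2] h 0.08 knob [ 0.363  -0.2733] med [ 0.3607 -0.2743  0.0783] ext [0.017 0.016]
scene 0.57 [162 148 125] h 0.109 knob [0.4541 0.0248] med [0.4695 0.0358 0.1067] ext [0.051 0.045]
scene 0.56 [166 152 128] h 0.274 knob [0.4707 0.0427] med [0.4668 0.0388 0.2744] ext [0.018 0.022]
```

Cover_2 hasn't moved, so I lower cover_3 over it.

Emit:
jog_arm(rows=[[1,-0.0008,0,0.02,0,0,0],[1,0,0,0.02,0,0,0],[1,0,0,0.02,0,0,0],[1,0,0,0.02,0,0,0],[1,0,0,0.02,0,0,0],[1,0,0,0.015,0,0,0],[1,0,0,0.01,0,0,0],[1,0,0,0.007,0,0,0],[1,0,0,0,0,0,0],[1,0,0,0,0,0,0],[1,0,0,0,0,0,0]])

```text
time_s: 32.63
tool_pos: [0.4748, 0.0404, 0.3114]
tool_rot: [-179.9, -0.0, -85.2]
force: [0.8, 0.3, -0.8]
grip_width: 0.0173
```

Emit:
jog_arm(rows=[[1,0,0,0.005,0,0,0],[1,0,0,0.003,0,0,0],[1,0,0,0.0015,0,0,0],[1,0,0,0,0,0,0],[1,0,0,0,0,0,0],[1,0,0,0,0,0,0]])

```text
time_s: 33.13
tool_pos: [0.4743, 0.0405, 0.301]
tool_rot: [-180.0, -0.0, -85.1]
force: [-0.1, 0.3, -0.8]
grip_width: 0.017
```

Emit:
jog_arm(rows=[[0.5,0,0,0,0,0,0],[0.5,0,0,0,0,0,0],[0.5,0,0,0,0,0,0],[0.5,0,0,0,0,0,0],[0.5,0,0,-0.01,0,0,0],[0.5,0,0,-0.03,0,0,0],[0.5,0,0,-0.03,0,0,0],[0.5,0,0,-0.03,0,0,0],[0.5,0,0,-0.03,0,0,0],[0.5,0,0,0,0,0,0]])

```text
time_s: 33.97
tool_pos: [0.4756, 0.0411, 0.438]
tool_rot: [-179.4, -0.1, -85.1]
force: [0.9, 0.5, -0.5]
grip_width: 0.0433
```

Run:
```python
from h import *
rows([(.52,.1,.44),(.405,.243,.44),(.405,.243,.326)],yaw=-85.13)
knobs('wrist')
im,d,p=cam('scene'); knobs('scene'); save(cv2.resize(im[150:330,180:460],(784,504)),'s3.png')
```

```text
t 33.9667 pos [0.4756 0.0411 0.438 ] rot [-1.7936e+02 -8.0000e-02 -8.5130e+01] F [ 0.9  0.5 -0.5] w 0.0433
turn first [-0.64 -0.08  0.01]
(0.52, 0.1, 0.44) 3 x [-0.0183 -0.0164 -0.0007]
(0.405, 0.243, 0.44) 6 x [-0.0254  0.0171  0.    ]
(0.405, 0.243, 0.326) 4 x [ 0.     -0.      0.0285]
wrist 0.86 [178  90  19] h 0.334 knob [ 0.5157 -0.0216] med [ 0.5174 -0.0231  0.3363] ext [0.01  0.027]
wrist 0.85 [197 190 166] h 0.135 knob [0.4752 0.0404] med [0.476  0.0406 0.1341] ext [0.017 0.017]
wrist 0.77 [108  66  38] h 0.079 knob [ 0.4146 -0.1556] med [ 0.4154 -0.1541  0.0782] ext [0.017 0.018]
wrist 0.58 [64 44 31] h 0.036 knob [0.6538 0.2499] med [0.6528 0.2487 0.0324] ext [0.004 0.026]
wrist 0.47 [39 37 35] h 0.176 knob [0.4514 0.1857] med [0.4081 0.2387 0.1724] ext [0.107 0.127]
scene 0.88 [109  60  28] h 0.079 knob [0.6888 0.252 ] med [0.6878 0.2492 0.0772] ext [0.023 0.012]
scene 0.76 [120  66  31] h 0.08 knob [ 0.4136 -0.1561] med [ 0.4107 -0.1567  0.0782] ext [0.02  0.016]
scene 0.7 [186 173 147] h 0.135 knob [0.4727 0.0396] med [0.471  0.0385 0.1333] ext [0.017 0.019]
scene 0.6 [216 110   2] h 0.08 knob [ 0.3641 -0.2741] med [ 0.3619 -0.2739  0.0789] ext [0.02  0.015]
```

View pics/s3.png

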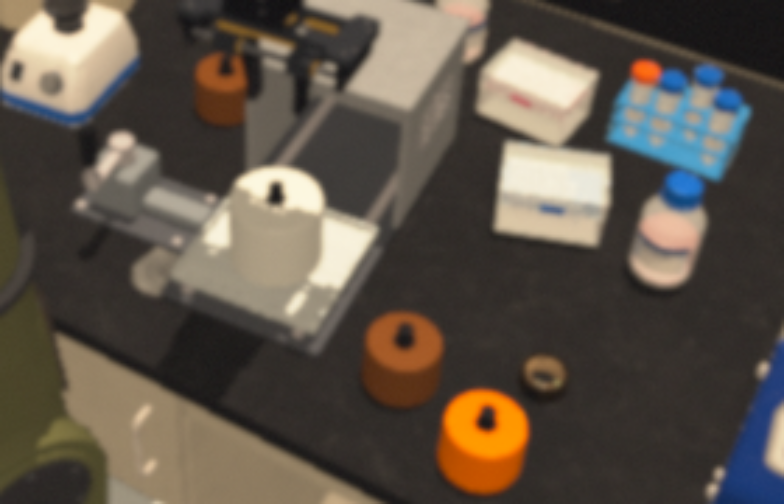

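Picture: the nest stands centred on the tray (278,225), cover_3 knob top at 135 mm as expected, with the handle upright at (90,150). No fourth white cover shows. Back to the crank.

Emit:
jog_arm(rows=[[0.5,-0.0183,-0.0164,0,0,0,0],[0.5,-0.0183,-0.0164,0,0,0,0],[0.5,-0.0183,-0.0164,0,0,0,0],[0.5,-0.0254,0.0171,0,0,0,0],[0.5,-0.0254,0.0171,0,0,0,0],[0.5,-0.0254,0.0171,0,0,0,0],[0.5,-0.0254,0.0171,0,0,0,0],[0.5,-0.0254,0.0171,0,0,0,0],[0.5,-0.0254,0.0171,0,0,0,0],[0.5,0,0,0,0,0,0],[0.5,0,0,0,0,0,0]])

```text
time_s: 35.13
tool_pos: [0.402, 0.2439, 0.43]
tool_rot: [179.9, -0.1, -84.9]
force: [0.1, -1.4, -0.1]
grip_width: 0.0431
```

Run:
```python
from h import *
rows([(.405,.243,.326)],yaw=-85.13)
im,d,p=cam('wrist'); P=cloud(d,p)
m=(d>0)&(P[...,2]>.13)&(P[...,2]<.2)&(abs(P[...,0]-.405)<.05)&(abs(P[...,1]-.243)<.05)
q=P[m]; print(m.sum(),q.min(0),q.max(0),np.median(q,0))
k=q[q[:,2]>q[:,2].max()-.008]; print(np.median(k,0),np.ptp(k,0))
```

```text
t 35.1333 pos [0.402  0.2439 0.43  ] rot [ 1.7992e+02 -6.0000e-02 -8.4890e+01] F [ 0.1 -1.4 -0.1] w 0.0431
turn first [ 0.08 -0.07  0.24]
(0.405, 0.243, 0.326) 3 x [ 0.0004 -0.001   0.0347]
708 [0.3975409  0.23399246 0.13000477] [0.41506226 0.25383469 0.17699114] [0.41011966 0.24437146 0.17064638]
[0.40668354 0.24399403 0.17443634] [0.01676221 0.0182496  0.00798133]
```

Emit:
jog_arm(rows=[[0.5,0,-0.0025,0.03,0,0,0],[0.5,0,0,0.03,0,0,0],[0.5,0,0,0.03,0,0,0],[0.5,0,0,0.012,0,0,0],[0.5,0,0,0,0,0,0],[0.5,0,0,0,0,0,0],[0.95,0,0,0,0,0,0],[0.95,0,0,0,0,0,0],[0.95,0,0,0,0,0,0],[0.95,0,0,0,0,0,0],[0.95,0,0,0,0,0,0],[0.95,0,0,0,0,0,0]], grip_force=15)

```text
time_s: 36.18
tool_pos: [0.4061, 0.2434, 0.3297]
tool_rot: [-179.9, 0.1, -85.1]
force: [-0.6, 2.1, 2.8]
grip_width: 0.0195
```

Run:
```python
from h import *
rows([])
o=status.get_obs(); p=o['tool_pos'][:2]-cab(-.195,.215); a=np.array([[c,s],[-s,c]])@p; print(a,np.hypot(*a),np.degrees(np.arctan2(a[1],a[0]))%360)
# backwards from 545 deg, 15 deg per row
g=np.radians(np.r_[545:0:-15,-1]); x=.07*np.cos(g); y=.07*np.sin(g)
for i,(u,v) in enumerate(np.c_[-np.diff(y),-np.diff(x)].round(4)): print(f'[0.95, {u}, {v}, 0, 0, 0, 0],',end=' ' if (i+1)%12 else '\n')
```

```text
t 36.1833 pos [0.4061 0.2434 0.3297] rot [-1.799e+02  7.000e-02 -8.511e+01] F [-0.6  2.1  2.8] w 0.0195
turn first [-0.1   0.07 -0.  ]
[-0.06815584 -0.00646011] 0.06846131465068021 185.41456989047794
[0.95, -0.0183, -0.0008, 0, 0, 0, 0], [0.95, -0.0174, -0.0055, 0, 0, 0, 0], [0.95, -0.0154, -0.0098, 0, 0, 0, 0], [0.95, -0.0123, -0.0135, 0, 0, 0, 0], [0.95, -0.0084, -0.0162, 0, 0, 0, 0], [0.95, -0.004, -0.0178, 0, 0, 0, 0], [0.95, 0.0008, -0.0183, 0, 0, 0, 0], [0.95, 0.0055, -0.0174, 0, 0, 0, 0], [0.95, 0.0098, -0.0154, 0, 0, 0, 0], [0.95, 0.0135, -0.0123, 0, 0, 0, 0], [0.95, 0.0162, -0.0084, 0, 0, 0, 0], [0.95, 0.0178, -0.004, 0, 0, 0, 0],
[0.95, 0.0183, 0.0008, 0, 0, 0, 0], [0.95, 0.0174, 0.0055, 0, 0, 0, 0], [0.95, 0.0154, 0.0098, 0, 0, 0, 0], [0.95, 0.0123, 0.0135, 0, 0, 0, 0], [0.95, 0.0084, 0.0162, 0, 0, 0, 0], [0.95, 0.004, 0.0178, 0, 0, 0, 0], [0.95, -0.0008, 0.0183, 0, 0, 0, 0], [0.95, -0.0055, 0.0174, 0, 0, 0, 0], [0.95, -0.0098, 0.0154, 0, 0, 0, 0], [0.95, -0.0135, 0.0123, 0, 0, 0, 0], [0.95, -0.0162, 0.0084, 0, 0, 0, 0], [0.95, -0.0178, 0.004, 0, 0, 0, 0],
[0.95, -0.0183, -0.0008, 0, 0, 0, 0], [0.95, -0.0174, -0.0055, 0, 0, 0, 0], [0.95, -0.0154, -0.0098, 0, 0, 0, 0], [0.95, -0.0123, -0.0135, 0, 0, 0, 0], [0.95, -0.0084, -0.0162, 0, 0, 0, 0], [0.95, -0.004, -0.0178, 0, 0, 0, 0], [0.95, 0.0008, -0.0183, 0, 0, 0, 0], [0.95, 0.0055, -0.0174, 0, 0, 0, 0], [0.95, 0.0098, -0.0154, 0, 0, 0, 0], [0.95, 0.0135, -0.0123, 0, 0, 0, 0], [0.95, 0.0162, -0.0084, 0, 0, 0, 0], [0.95, 0.0178, -0.004, 0, 0, 0, 0],
[0.95, 0.0073, -0.0003, 0, 0, 0, 0],
```

Emit:
jog_arm(rows=[[0.95,-0.009,0,0,0,0,0],[0.95,-0.0093,-0.0002,0,0,0,0],[0.95,-0.0174,-0.0055,0,0,0,0],[0.95,-0.0154,-0.0098,0,0,0,0],[0.95,-0.0123,-0.0135,0,0,0,0],[0.95,-0.0084,-0.0162,0,0,0,0],[0.95,-0.004,-0.0178,0,0,0,0],[0.95,0.0008,-0.0183,0,0,0,0],[0.95,0.0055,-0.0174,0,0,0,0],[0.95,0.0098,-0.0154,0,0,0,0],[0.95,0.0135,-0.0123,0,0,0,0],[0.95,0.0162,-0.0084,0,0,0,0]])

```text
time_s: 37.18
tool_pos: [0.5384, 0.2854, 0.3298]
tool_rot: [-180.0, 0.1, -85.0]
force: [-1.9, 1.8, 3.9]
grip_width: 0.0194
```

Emit:
jog_arm(rows=[[0.95,0.0178,-0.004,0,0,0,0],[0.95,0.0183,0.0008,0,0,0,0],[0.95,0.0174,0.0055,0,0,0,0],[0.95,0.0154,0.0098,0,0,0,0],[0.95,0.0123,0.0135,0,0,0,0],[0.95,0.0084,0.0162,0,0,0,0],[0.95,0.004,0.0178,0,0,0,0],[0.95,-0.0008,0.0183,0,0,0,0],[0.95,-0.0055,0.0174,0,0,0,0],[0.95,-0.0098,0.0154,0,0,0,0],[0.95,-0.0135,0.0123,0,0,0,0],[0.95,-0.0162,0.0084,0,0,0,0]])

```text
time_s: 38.18
tool_pos: [0.4108, 0.2255, 0.3298]
tool_rot: [-179.8, -0.1, -85.2]
force: [6.9, 0.9, 1.6]
grip_width: 0.0192
```

Run:
```python
from h import *
rows([])
o=status.get_obs(); p=o['tool_pos'][:2]-cab(-.195,.215); a=np.array([[c,s],[-s,c]])@p; print(a,np.hypot(*a),np.degrees(np.arctan2(a[1],a[0]))%360)
knobs('scene')
```

```text
t 38.1833 pos [0.4108 0.2255 0.3298] rot [-1.7978e+02 -7.0000e-02 -8.5220e+01] F [6.9 0.9 1.6] w 0.0192
turn first [-0.22 -0.07  0.  ]
[-0.06496815 -0.02470153] 0.06950558160006133 200.81729449029893
scene 0.9 [219 113   1] h 0.079 knob [ 0.3636 -0.2735] med [ 0.3624 -0.2734  0.0783] ext [0.021 0.016]
scene 0.87 [122  67  32] h 0.079 knob [ 0.4131 -0.1562] med [ 0.4109 -0.1567  0.0779] ext [0.019 0.017]
scene 0.76 [112  62  30] h 0.08 knob [0.6895 0.253 ] med [0.6892 0.2516 0.0763] ext [0.022 0.019]
scene 0.56 [169 155 130] h 0.134 knob [0.6087 0.0514] med [0.6046 0.0512 0.1337] ext [0.019 0.02 ]
```

Emit:
jog_arm(rows=[[0.95,-0.0178,0.004,0,0,0,0],[0.95,-0.0183,-0.0008,0,0,0,0],[0.95,-0.0174,-0.0055,0,0,0,0],[0.95,-0.0154,-0.0098,0,0,0,0],[0.95,-0.0123,-0.0135,0,0,0,0],[0.95,-0.0084,-0.0162,0,0,0,0],[0.95,-0.004,-0.0178,0,0,0,0],[0.95,0.0008,-0.0183,0,0,0,0],[0.95,0.0055,-0.0174,0,0,0,0],[0.95,0.0098,-0.0154,0,0,0,0],[0.95,0.0135,-0.0123,0,0,0,0]])

```text
time_s: 39.2
tool_pos: [0.5283, 0.3012, 0.3297]
tool_rot: [179.9, 0.1, -85.0]
force: [-2.2, 0.9, 6.9]
grip_width: 0.0199
```

Emit:
jog_arm(rows=[[0.95,0.0162,-0.0084,0,0,0,0],[0.95,0.0178,-0.004,0,0,0,0],[0.95,0.007,-0.0003,0,0,0,0],[0.95,0.003,0,0,0,0,0],[0.95,0,0,0,0,0,0],[0.95,0,0,0,0,0,0],[0.95,0,0,0,0,0,0]])

```text
time_s: 39.78
tool_pos: [0.5443, 0.2595, 0.3298]
tool_rot: [-179.9, 0.3, -85.0]
force: [1.2, 6.4, 2.9]
grip_width: 0.0196
```

Run:
```python
from h import *
rows([])
o=status.get_obs(); p=o['tool_pos'][:2]-cab(-.195,.215); a=np.array([[c,s],[-s,c]])@p; print(a,np.hypot(*a),np.degrees(np.arctan2(a[1],a[0])))
im,d,p=cam('scene'); save(cv2.resize(im[130:290,200:420],(770,560)),'s4.png')
```

```text
t 39.7833 pos [0.5443 0.2595 0.3298] rot [-179.88    0.29  -85.03] F [1.2 6.4 2.9] w 0.0196
turn first [-0.12  0.29 -0.  ]
[ 0.07095585 -0.00223316] 0.0709909847091521 -1.8026485701649735
```

View pics/s4.png

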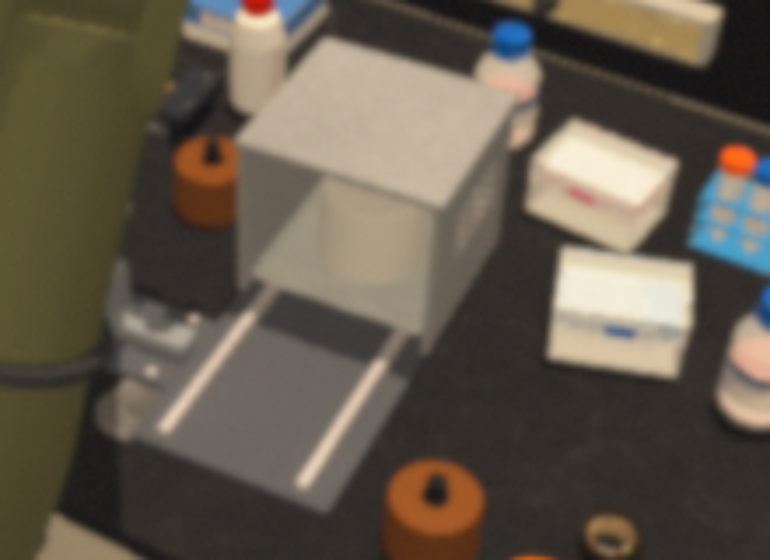

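Picture: the tray is fully in with the nest inside the housing at (375,225). Now the handle goes down along the reverse arc.

Emit:
jog_arm(rows=[[0.95,-0.002,0.001,0,0,0,0],[0.95,0,0,0,0,0,0],[0.95,0,0.0104,0.0009,0,0,0],[0.95,0,0.0101,0.0027,0,0,0],[0.95,0,0.0095,0.0044,0,0,0],[0.95,0,0.0086,0.006,0,0,0],[0.95,0,0.0074,0.0074,0,0,0],[0.95,0,0.006,0.0086,0,0,0],[0.95,0,0.0044,0.0095,0,0,0],[0.95,0,0,0,0,0,0],[0.95,0,0,0,0,0,0]], grip_force=6)

```text
time_s: 40.75
tool_pos: [0.4859, 0.255, 0.2883]
tool_rot: [179.9, 0.1, -85.1]
force: [0.4, 6.0, -1.7]
grip_width: 0.0199
```

Run:
```python
from h import *
rows([])
im,d,p=cam('wrist'); save(im[100:],'w5.png')
```

```text
t 40.75 pos [0.4859 0.255  0.2883] rot [ 1.7988e+02  1.1000e-01 -8.5060e+01] F [ 0.4  6.  -1.7] w 0.0199
turn first [0.12 0.11 0.  ]
```

View pics/w5.png

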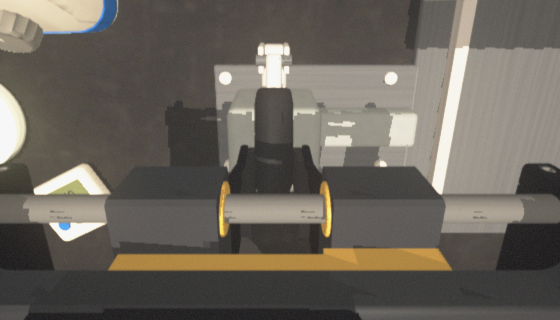

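The handle lies between the fingers, about 20° up at (273,140). I let go, shut the fingers above it and press it down.

Emit:
jog_arm(rows=[[0.5,0,0,0,0,0,0],[0.5,0,0,0,0,0,0],[0.5,0,0,0,0,0,0],[0.5,0,0,-0.02,0,0,0],[0.5,0,0,-0.03,0,0,0],[1,-0.002,-0.004,-0.01,0,0,0],[1,0,0,0,0,0,0],[1,0,0,0,0,0,0],[1,0,0,0,0,0,0],[1,0,0,0,0,0,0],[1,0,0,0,0,0,0],[1,0,0,0,0,0,0]])

```text
time_s: 41.8
tool_pos: [0.4906, 0.2559, 0.3485]
tool_rot: [179.9, -0.0, -85.1]
force: [0.5, 0.2, -0.2]
grip_width: 0.0052
```

Run:
```python
from h import *
rows([(.491,.2575,.299)])
im,d,p=cam('wrist'); P=cloud(d,p)
for r in outline_of('wrist','handle')[:1]:
    q=P[r['pixels']&(d>0)]; print(r['conf'],np.percentile(q,[2,50,98],0).round(3).tolist())
    q=q[q[:,2]>.1]
    for x in np.arange(.465,.55,.01):
        k=q[abs(q[:,0]-x)<.005]; 
        if len(k): print(x.round(3),np.percentile(k[:,2],90).round(4),np.median(k[:,1]).round(4))
```

```text
t 41.8 pos [0.4906 0.2559 0.3485] rot [ 1.799e+02 -3.000e-02 -8.513e+01] F [ 0.5  0.2 -0.2] w 0.0052
turn first [ 0.1  -0.03 -0.  ]
(0.491, 0.2575, 0.299) 2 x [-0.0008 -0.0003  0.0247]
0.62 [[0.483, 0.248, 0.107], [0.512, 0.258, 0.123], [0.546, 0.268, 0.132]]
0.475 0.1316 0.2554
0.485 0.1326 0.2562
0.495 0.1309 0.2565
0.505 0.1279 0.2577
0.515 0.1248 0.2584
0.525 0.1219 0.2594
0.535 0.1179 0.2602
0.545 0.1112 0.261
```

Emit:
jog_arm(rows=[[1,-0.001,0,0.02,0,0,0],[1,0,0,0.01,0,0,0],[1,0,0,0.006,0,0,0],[1,0,0,0.006,0,0,0],[1,0,0,0.005,0,0,0],[1,0,0,0.002,0,0,0],[1,0,0,0,0,0,0],[1,0,0,0,0,0,0]])

```text
time_s: 42.57
tool_pos: [0.4909, 0.2572, 0.3007]
tool_rot: [-180.0, 0.0, -85.1]
force: [-1.0, 0.7, 0.5]
grip_width: 0.0006
```

Emit:
jog_arm(rows=[[1,0,0,0.002,0,0,0],[1,0,0,0.002,0,0,0],[1,0,0,0,0,0,0],[1,0,0,0,0,0,0]])

```text
time_s: 42.9
tool_pos: [0.4909, 0.2578, 0.2978]
tool_rot: [-179.9, 0.0, -85.1]
force: [-1.8, -0.3, 7.0]
grip_width: 0.0005
```

Force is 7 N, so it is on the stop. I retreat and check.

Emit:
jog_arm(rows=[[1,0,0,-0.02,0,0,0],[1,0,0,-0.03,0,0,0],[1,0,0,-0.03,0,0,0],[1,0,0,-0.03,0,0,0],[1,0,0,-0.03,0,0,0],[1,0,0,0,0,0,0],[1,0,0,0,0,0,0]])

```text
time_s: 43.48
tool_pos: [0.491, 0.2577, 0.4384]
tool_rot: [-179.8, 0.0, -85.1]
force: [0.3, 0.9, 0.2]
grip_width: 0.0008
```

Run:
```python
from h import *
rows([])
im,d,p=cam('wrist'); P=cloud(d,p); save(im,'w6.png')
for r in outline_of('wrist','handle')[:1]:
    q=P[r['pixels']&(d>0)]; q=q[q[:,2]>.1]; a=cv2.minAreaRect(q[:,:2].astype(np.float32)); print(r['conf'],a)
    for x in np.arange(.465,.55,.01):
        k=q[abs(q[:,0]-x)<.005]; 
        if len(k): print(x.round(3),np.percentile(k[:,2],90).round(4),np.median(k[:,1]).round(4))
im,d,p=cam('scene'); P=cloud(d,p)
for r in outline_of('scene','cover_1'):
    q=P[r['pixels']&(d>0)]; 
    if r['conf']>.3: print('scene',r['conf'].__round__(2),im[r['pixels']].mean(0).astype(int),np.percentile(q,[2,98],0).round(3).tolist())
m=(d>0)&(abs(P[...,1]-.055)<.08)&(P[...,0]>.6)&(P[...,0]<.72)&(P[...,2]>.05)&(P[...,2]<.13)
k=P[m]; k=k[k[:,2]<.12]; 
f=lambda t:np.hypot(k[:,0]-t[0],k[:,1]-t[1])-t[2]
from scipy.optimize import least_squares
print('nest fit',len(k),least_squares(f,[.68,.058,.053],loss='soft_l1',f_scale=.003).x,'tray mid',C)
for n in ['bottle','timer','petri','tip_box']:
    for r in outline_of('scene',n)[:1]:
        q=P[r['pixels']&(d>0)]; print(n,round(r['conf'],2),np.percentile(q,[2,98],0).round(3).tolist())
```

```text
t 43.4833 pos [0.491  0.2577 0.4384] rot [-1.7976e+02  4.0000e-02 -8.5140e+01] F [0.3 0.9 0.2] w 0.0008
turn first [-0.24  0.04 -0.  ]
0.87 ((0.5103435516357422, 0.25822919607162476), (0.07247335463762283, 0.019692348316311836), 4.37266206741333)
0.475 0.114 0.2561
0.485 0.1152 0.2563
0.495 0.1153 0.2568
0.505 0.1153 0.2577
0.515 0.1153 0.2587
0.525 0.1149 0.2598
0.535 0.1109 0.2603
0.545 0.1105 0.2609
scene 0.93 [218 112   2] [[0.322, -0.313, 0.005], [0.395, -0.239, 0.078]]
scene 0.73 [117  65  31] [[0.372, -0.197, -0.0], [0.448, -0.12, 0.077]]
scene 0.62 [110  61  30] [[0.65, 0.216, 0.005], [0.714, 0.283, 0.077]]
scene 0.57 [165 151 126] [[0.628, -0.008, 0.031], [0.68, 0.085, 0.118]]
nest fit 632 [0.67909312 0.04285114 0.04703505] tray mid [0.686 0.058]
bottle 0.84 [[0.678, -0.373, 0.009], [0.73, -0.308, 0.139]]
petri 0.6 [[0.009, -0.0, -0.003], [0.457, 0.574, 0.575]]
tip_box 0.74 [[0.672, -0.259, 0.005], [0.767, -0.139, 0.073]]
```

View pics/w6.png

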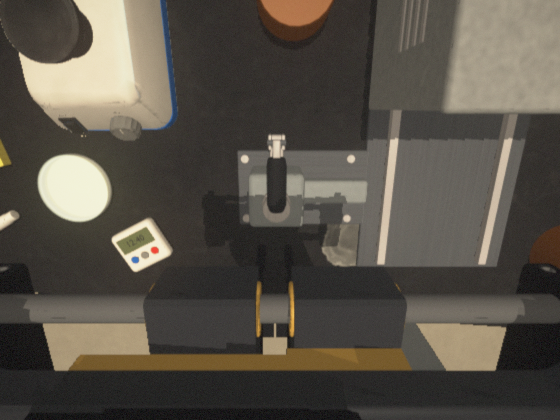

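Run:
```python
from h import *
from scipy.optimize import least_squares
im,d,p=cam('scene'); P=cloud(d,p)
for r in outline_of('scene','cover_1'):
    q=P[r['pixels']&(d>0)]
    if abs(np.median(q[:,1])-.04)>.05 or np.median(q[:,0])<.5: continue
    k=q[(q[:,2]>.045)&(q[:,2]<.105)]
    f=lambda t:np.hypot(k[:,0]-t[0],k[:,1]-t[1])-(.054-.003*(k[:,2]-.028)/.086)
    s=least_squares(f,[.68,.058],loss='soft_l1',f_scale=.002); print(len(k),s.x,np.median(abs(s.fun)))
    for z in (.05,.07,.09):
        kk=k[abs(k[:,2]-z)<.006]; print(z,kk.min(0).round(3),kk.max(0).round(3))
```

```text
396 [0.68246827 0.0456316 ] 0.0015122159969223614
0.05 [ 0.626 -0.01   0.045] [0.681 0.085 0.056]
0.07 [ 0.627 -0.008  0.064] [0.687 0.088 0.075]
0.09 [ 0.626 -0.009  0.084] [0.686 0.091 0.096]
```

Run:
```python
from h import *
print(env.sign_off())
```

```text
the job is handed in; nothing more can be done
None
```

I finished the job and handed it in at about 44 s of robot time; no verdict was reported. The handle was swung out and the tray cranked fully out. Covers 1, 2 and 3 were then nested on it, the tray cranked back in and the handle folded flat. I saw no cover_4 in any picture.

**Checks that passed:**
- **Nest on the tray:** after each cover was placed, its knob top was at the expected height (79, 107 and 135 mm) and within about 2 mm of the tray's middle.
- **Crank and tray:** the crank pressed against its inner stop at the end, and the picture showed the tray in.
- **Handle:** the closed fingers pressed it to its stop at 7 N. Afterwards its height profile was level, as at the start, and its direction was within 0.5° of the cabinet's axis.

**Checks that disagreed or are incomplete:**
- **Nest position inside the cabinet:** the last fit, from a partly hidden view, put cover_3 about 13 mm off the tray's middle, mostly sideways. That is within the 45 mm limit. It may be fit error or a small shift on the way in. The wall looked vertical.
- **Smaller covers:** covers 1 and 2 could not be seen under cover_3, so their final pose is inferred.
- **Bystanders:** the bottle and tip box measured where they started. The final detector gave nothing usable for the petri dish or timer, but both look unmoved in the last wrist picture.

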